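# Pull apart the nested tube sleeves and put each in its size row

## Task

Three aluminium tube sleeves of different sizes are stuck one inside the other. Pull them apart and put each into the rail for its own size, its collar under the lips, pushed fully home so that it and the sleeve already in that rail stand touching and against the back stop. Let go of everything and leave the beaker and the two bottles alone.

Things in the scene. Friction and masses are not known exactly. Their poses are not given: they have to be found in the camera images.
- sleeve_large_mid (a point): aluminium cup-like tube sleeve: 58 mm across, 76 mm tall, bore 45 mm; collar 72 mm across, its underside 45 mm above the foot. Collar: flange 5 mm thick; above it a bare neck 26 mm tall, as wide as the body, to grip. Outermost of the nest, 0.12 kg, stands on the worktop; sprung rubber nubs in its mouth grip the medium one. Point: on its axis, half-way up; z to its mouth.
- sleeve_medium_mid (a point): aluminium cup-like tube sleeve: 42 mm across, 73 mm tall, bore 31 mm; collar 56 mm across, its underside 42 mm above the foot. Collar: flange 5 mm thick; above it a bare neck 26 mm tall, as wide as the body, to grip. Plugged into the large one, collar resting on its rim; its own nubs grip the small one. 0.07 kg. Point: on its axis, half-way up; z to its mouth.
- sleeve_small_mid (a point): aluminium cup-like tube sleeve: 28 mm across, 69 mm tall, bore 18 mm; collar 41 mm across, its underside 38 mm above the foot. Collar: flange 5 mm thick; above it a bare neck 26 mm tall, as wide as the body, to grip. Plugged 38 mm deep into the medium one, collar resting on its rim. 0.04 kg. Point: on its axis, half-way up; z to its mouth.
- sleeve_large: the foot of the nest, on its axis. Nest 138 mm tall; necks, above the foot: large 50 to 76, medium 81 to 107, small 112 to 138 mm. The nubs hold it together: it can be carried by the medium or small neck. Drawing a sleeve out of the next takes a straight pull of about 5 to 12 N over 40 mm; a loose outer one comes up with it, one with its collar under its rail's lips is held back.
- rail_large: grey plastic rail for large sleeves, 84 mm wide, 200 mm long. Origin: centre of its underside; z up, +x along it from the open front end (x = -100 mm, towards the robot) to the face of the back stop (x = +92 mm). The slot for the body and the gap between the lips for the neck are 62 mm wide; the channel for the collar is 75.5 mm wide. Only the large size fits.
- stored_large_mid (a point): a large sleeve already in its rail, like the one in the nest but empty, free to slide; it may stand up to about 15 mm short of the back stop. Point: on its axis, half-way up.
- rail_medium: grey plastic rail for medium sleeves, 68 mm wide, 200 mm long. Origin: centre of its underside; z up, +x along it from the open front end (x = -100 mm, towards the robot) to the face of the back stop (x = +92 mm). The slot for the body and the gap between the lips for the neck are 46 mm wide; the channel for the collar is 59.5 mm wide. Only the medium size fits.
- stored_medium_mid (a point): a medium sleeve already in its rail, like the one in the nest but empty, free to slide; it may stand up to about 15 mm short of the back stop. Point: on its axis, half-way up.
- rail_small: grey plastic rail for small sleeves, 53 mm wide, 200 mm long. Origin: centre of its underside; z up, +x along it from the open front end (x = -100 mm, towards the robot) to the face of the back stop (x = +92 mm). The slot for the body and the gap between the lips for the neck are 32 mm wide; the channel for the collar is 44.5 mm wide. Only the small size fits.
- stored_small_mid (a point): a small sleeve already in its rail, like the one in the nest but empty, free to slide; it may stand up to about 15 mm short of the back stop. Point: on its axis, half-way up.
- rack_base: steel plate, 212 x 270 x 6 mm, with the three parallel rails on it 88 mm apart, order varies. Origin: centre of its underside; x as the rails'. All rails: a collar rides on ledges 55 mm above the rail's origin. From x = -60 mm on, two lips cover it, undersides 62.5, tops 67.5 mm up (upturned front ends 69.5 mm). Before that the ledges are bare: a medium or small sleeve stands there when let go.
- beaker: clear beaker, 59 mm across, 82 mm tall, bystander. Origin: centre of its underside.
- reagent_bottle: white-capped plastic bottle, 52 mm across, 112 mm tall, bystander. Origin: centre of its underside.
- dropper_bottle: small brown dropper bottle, 30 mm across, 78 mm tall, bystander. Origin: centre of its underside.
Not all that is in view belongs to the job. Leave any green look-alike of the part that bears sleeve_medium_mid alone.

How it is judged:
At the end, for the whole second after the job is handed in: Each rail holds its two sleeves of that size, upright (within 0.08 rad), collars on the ledges under the lips (height within 2.5 mm, sideways within 4 mm), the rear one within 3 mm of the back stop and the front one within 3 mm of its closed-up place, nothing nested and all released (x of sleeve_large_mid in the frame of rail_large between -0.019 and -0.013 m and y of sleeve_large_mid in the frame of rail_large between -0.004 and 0.004 m and z of sleeve_large_mid in the frame of rail_large between 0.0455 and 0.0505 m and angle between each of sleeve_large_mid, stored_large_mid, sleeve_medium_mid, stored_medium_mid, sleeve_small_mid, stored_small_mid's own z axis and vertical below 0.08 rad and x of stored_large_mid in the frame of rail_large between 0.053 and 0.059 m and y of stored_large_mid in the frame of rail_large between -0.004 and 0.004 m and z of stored_large_mid in the frame of rail_large between 0.0455 and 0.0505 m and x of sleeve_medium_mid in the frame of rail_medium between 0.005 and 0.011 m and y of sleeve_medium_mid in the frame of rail_medium between -0.004 and 0.004 m and z of sleeve_medium_mid in the frame of rail_medium between 0.047 and 0.052 m and x of stored_medium_mid in the frame of rail_medium between 0.061 and 0.067 m and y of stored_medium_mid in the frame of rail_medium between -0.004 and 0.004 m and z of stored_medium_mid in the frame of rail_medium between 0.047 and 0.052 m and x of sleeve_small_mid in the frame of rail_small between 0.0275 and 0.0335 m and y of sleeve_small_mid in the frame of rail_small between -0.004 and 0.004 m and z of sleeve_small_mid in the frame of rail_small between 0.049 and 0.054 m and x of stored_small_mid in the frame of rail_small between 0.0685 and 0.0745 m and y of stored_small_mid in the frame of rail_small between -0.004 and 0.004 m and z of stored_small_mid in the frame of rail_small between 0.049 and 0.054 m); the robot touches nothing.
It fails at once if the beaker or a bottle is moved by more than 20 mm or tipped (distance of any of beaker, reagent_bottle, dropper_bottle from where it was at the start of the episode above 0.02 m or angle between any of beaker, reagent_bottle, dropper_bottle's own z axis and vertical above 0.3 rad).
It also fails if it takes over 62 s, if anything falls off the work surface, if the arm or the gripper's body presses on something with over 40 N, if the wrist force passes 120 N, or if a joint passes its speed limit or range.

## Robot

A 6-joint arm with a two-finger parallel gripper is mounted at the origin on a cart in front of the work surface, level with it; the furniture and walls round the work are solid. World frame = base frame: x ahead of the robot, y to its left, z up, the work surface at z = 0. Lengths are in m, angles in rad, forces in N, time in s.
With the tool pointing down it reaches from about 0.225 to 0.875 m from the base axis. Payload 3.4 kg.
Tool frame: the origin (TCP) lies on the centre line of the jaws, within the pads' length; the fingertips stand 19 mm ahead of it and the grasp point (between the pads) is the TCP; z points along the fingers, y is the direction in which the jaws open and shut (so a half turn about z gives the same grasp; the last joint's range is limited). The gripper opens to 85 mm and grips with 20 to 120 N. Pads are 22 mm wide; open, the fingers measure 114 mm over their backs; the gripper's body (76 mm by 85 mm) begins 54 mm behind the grasp point. The pads swing forward as they close: fully open they stand 13 mm farther back than shut.
Start: joints at [1.128, 0.276, 1.505, -0, 1.361, -0.121], TCP at [0.182, 0.546, 0.25] pointing down, gripper open.
Joint ranges: [-2.89, 2.89], [-0.75, 2.08], [0.22, 2.7], [-1.18, 4.32], [0.11, 2.71], [-2.7, 2.7]. Speed limits (rad/s): [2.57, 2.57, 3.14, 3.14, 3.14, 3.14].

## Interface

Orientations are given as a unit quaternion [w, x, y, z].
In Python, from rig import monitor, eyes, manip, models gives the robot as it stands.
- The arm moves only by the tool send_rows, never from a script. Its argument "deltas" is a list of rows, each an object with "dp": the shift along the world's x, y, z each as a share of 0.12 m, from -1 to 1, a list of three; "rotation": the turn, a rotation vector about the world's x, y, z each as a share of 0.5 rad, from -1 to 1, a list of three. In form: [{"dp": [dx, dy, dz], "rotation": [rx, ry, rz]}, ...]. A call has 1 to 12 rows; each row is the pose to reach, as a shift and turn from the pose commanded when the call began; what a row does not reach only later rows make up. A row lasts 1/12 s, in which the tool goes at most 41.7 mm and 7.16 degrees, less where a joint would pass 70% of its speed; a pose out of reach is approached as far as the arm can. A call with a number of a shift or a turn outside -1 to 1 is refused whole. A call with a gripper value outside its range is refused whole. "fingers" is the closure, from -1 (fully open) to 1 (shut), set as the call begins (left out, the last holds). The fingers move at their own pace and stop on an object; "grip_force" is the grip in N (left out, the last holds). Time passes only in rows, so rows that repeat a pose let the fingers close. It gives the time, the measured TCP pose, the force and the opening at its end, in the units of the state.
- monitor.get_state(): the state, without advancing time (a new reading comes with each control period).
- eyes.get_image(name): name is "side" or "top" or "wrist"; returns a dict with "color" (480x640x3 uint8, red, green, blue), "depth" (480x640 float32, m along the optical axis (not along the pixel's ray), 0 where there is no reading), "mtx" (3x3 intrinsics, pixels), "k1" (the pictures are not rectified: a ray, as slopes to the right and down, at radius r is drawn at 1 + k1 r^2 times it, then the intrinsics apply), "rvec" (rotation vector, rad) and "tvec" (3), from world to camera coordinates, as OpenCV has them. Camera axes: x right, y down, z forward; pixel columns grow to the right and rows downward; lengths in m; the calibration is good to about 2 mm. A picture is of the moment at which its call begins.
- manip.sign_off(): hands the job in, once; it reports no verdict.
Trained networks look in a picture, given as the dict that the camera call returned (one of the last four; its "shot" number tells which), for a name from the list of things; names that differ only in an ending like _2 or _b are one class to them, and where a whole thing is asked for, a point or a joint stands for the part that bears it (a point fixed in the world has none). Each returns a list of dicts, best first, with "score" (0 to 1); they miss things now and then, are a little off and sometimes report something else, mostly with a low value. They report only what shows in the picture. A call takes as long as a camera call. They do not tell look-alikes from the thing itself.
- models.find_in(name, picture): "box" ([left, top, right, bottom] in pixels, round what is visible of it).
The state is a dict: "clock": time; "qpos": joint angles; "qd": joint speeds; "effort": joint torques, N m; "position": TCP position; "ee_rot": TCP orientation; "contact_force": force on the tool from outside, world axes, zero at the start; "moment": the same for the moment, N m; "width": finger opening in m.
Only numpy, scipy, OpenCV 4.12 (cv2) and the standard library are available. Lean on these libraries where they do the work, as an engineer would, in place of code of your own. Each camera call takes 0.05 s, during which the arm holds its last target.

## Working session

There is one attempt and no reset: what is moved stays moved. The work goes in short steps, Python scripts to look and compute and a tool call to move; the robot and the scene stay as the last step left them, time stands still between calls to the robot, and variables do not carry over. Pictures are saved under pics/ and viewed, and the job is handed in when it is done.

Besides the shell and the picture viewer there is one more tool, called as name([rows], argument=value, ...), one row to a line, values as JSON. send_rows: Moves the arm, as the interface text tells. Its arguments: {"type":"object","properties":{"deltas":{"type":"array","items":{"type":"object","properties":{"dp":{"type":"array","items":{"type":"number"}},"rotation":{"type":"array","items":{"type":"number"}}}}},"fingers":{"type":"number"},"grip_force":{"type":"number"}},"required":["deltas"]}

```bash
ls; mkdir -p pics
python3 - <<'E'
from rig import monitor, eyes, manip, models
import cv2
s=monitor.get_state();print(s)
for n in ["side","top","wrist"]:
    p=eyes.get_image(n); cv2.imwrite(f"pics/{n}0.png",p["color"][:,:,::-1]); print(n,p["mtx"],p["k1"],p["rvec"],p["tvec"])
E
```

```text
pics
{'clock': 0.0, 'qpos': array([ 1.12802473e+00,  2.76607804e-01,  1.50616492e+00,  3.37425145e-05,
        1.36070669e+00, -1.20984775e-01]), 'qd': array([-0.00014186,  0.0017929 , -0.00023589, -0.00234969,  0.00017362,
       -0.00032671]), 'effort': array([-1.84398661e-03, -4.16780126e+01, -2.45801586e+01, -1.49018765e-04,
        1.08667585e-02,  3.03393428e-06]), 'position': array([0.18161691, 0.54502757, 0.24941972]), 'ee_rot': array([-2.78256189e-04,  1.60203558e-01,  9.87083547e-01, -9.01558725e-04]), 'contact_force': array([-0.14217569, -0.0757342 ,  0.39762989]), 'moment': array([-0.04471483,  0.0286962 , -0.01111215]), 'width': 0.08536873903606577}
side [[484.55328047   0.         323.52716301]
 [  0.         484.55328047 240.45853821]
 [  0.           0.           1.        ]] 0.021984944034888522 [ 0.67496815 -2.50468003  1.31030435] [0.39562942 0.36224324 0.53467949]
top [[467.82648891   0.         319.8631107 ]
 [  0.         467.82648891 248.62457241]
 [  0.           0.           1.        ]] -0.12513615233882014 [ 2.18876493 -2.21045557  0.03367801] [-0.2258545   0.55898333  0.92039002]
wrist [[395.77874894   0.         314.15690539]
 [  0.         395.77874894 238.88221583]
 [  0.           0.           1.        ]] -0.08267952599165815 [-2.34467189 -1.69193781 -0.24677558] [-0.57378727 -0.0371101   0.3790001 ]
```

View pics/side0.png

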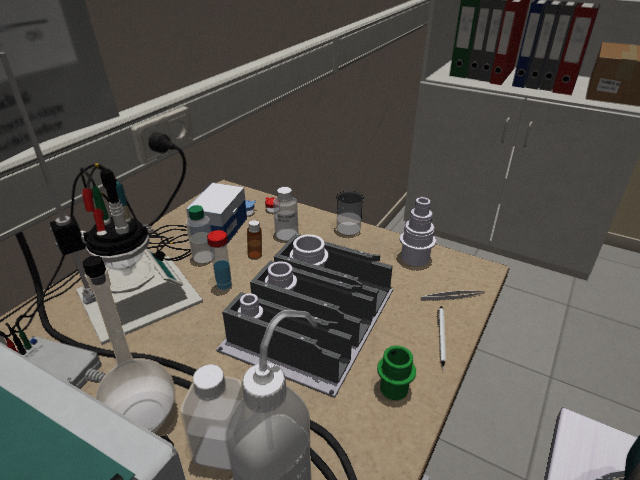

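View pics/top0.png

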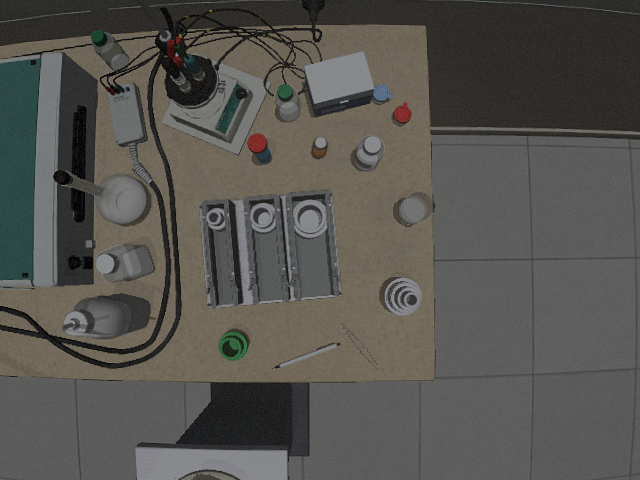

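View pics/wrist0.png

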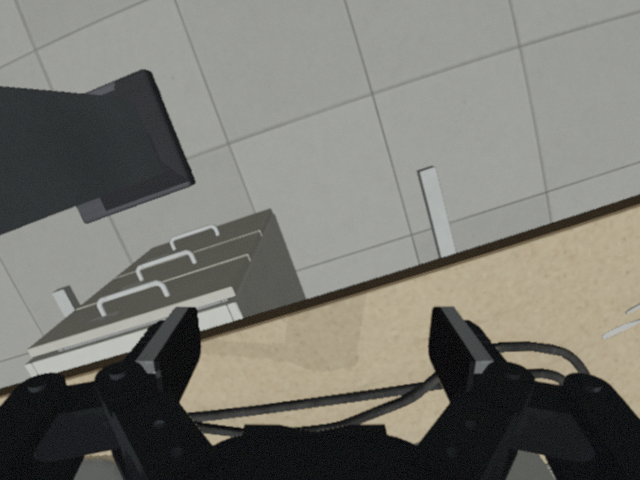

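```bash
cat > h.py <<'E'
import numpy as np, cv2
from rig import monitor, eyes, manip, models
def RT(p):
    return cv2.Rodrigues(np.array(p["rvec"],float))[0], np.array(p["tvec"],float).ravel()
def dist(p): return np.array([p["k1"],0,0,0,0.])
def proj(p,P):
    return cv2.projectPoints(np.array(P,float).reshape(-1,1,3),np.array(p["rvec"],float),np.array(p["tvec"],float),p["mtx"],dist(p))[0].reshape(-1,2)
def rays(p,uv):
    n=cv2.undistortPoints(np.array(uv,float).reshape(-1,1,2),p["mtx"],dist(p)).reshape(-1,2)
    R,t=RT(p); return -R.T@t, np.c_[n,np.ones(len(n))]@R   # origin, world dirs per unit depth
def atz(p,uv,z):
    o,d=rays(p,uv); z=np.broadcast_to(z,(len(d),)); return o+d*((z-o[2])/d[:,2])[:,None]
def cloud(p):
    H,W=p["depth"].shape; u,v=np.meshgrid(np.arange(W),np.arange(H))
    o,d=rays(p,np.c_[u.ravel(),v.ravel()]); P=o+d*p["depth"].reshape(-1,1)
    P[p["depth"].ravel()==0]=np.nan
    return P.reshape(H,W,3)
def shot(n,f=None):
    p=eyes.get_image(n)
    if f: cv2.imwrite(f"pics/{f}.png",p["color"][:,:,::-1])
    return p
NAMES="sleeve_large sleeve_large_mid sleeve_medium_mid sleeve_small_mid rail_large rail_medium rail_small stored_large_mid stored_medium_mid stored_small_mid rack_base beaker reagent_bottle dropper_bottle".split()
E
python3 - <<'E'
from h import *
import pickle
for n in ["top","side"]:
    p=shot(n); pickle.dump(p,open(f"{n}0.pkl","wb"))
    print(n,"cam",rays(p,[[320,240]])[0], "base", proj(p,[[0,0,0],[.182,.546,.25]]))
    C=cloud(p)
    for k in NAMES:
        r=models.find_in(k,p)
        for d in r[:3]:
            b=d["box"]; c=((b[0]+b[2])/2,(b[1]+b[3])/2); print(k,round(d["score"],2),np.round(b),np.round(C[int(c[1]),int(c[0])],3))
    if n=="top":
        for uv in [(402,297),(234,345),(310,218),(263,217),(215,217),(410,209),(320,148),(369,150),(100,190),(340,290)]: print(uv,C[uv[1],uv[0]].round(3))
E
```

```text
top cam [ 0.52231311 -0.23710584  0.9389144 ] base [[ 211.22702737  517.49572688]
 [-106.40749389  453.90434274]]
sleeve_large 0.83 [384. 281. 423. 314.] [ 0.467 -0.375  0.132]
sleeve_large_mid 0.29 [293. 201. 326. 238.] [ 0.615 -0.21   0.017]
sleeve_medium_mid 0.83 [390. 282. 419. 314.] [ 0.467 -0.376  0.136]
sleeve_small_mid 0.97 [399. 286. 422. 308.] [ 0.463 -0.398  0.075]
sleeve_small_mid 0.51 [204. 205. 226. 230.] [ 0.619 -0.029  0.044]
rail_large 0.6 [285. 187. 340. 302.] [ 0.566 -0.216  0.012]
rail_large 0.49 [387. 277. 415. 314.] [ 0.47  -0.373  0.114]
rail_medium 0.83 [242. 196. 292. 305.] [ 0.555 -0.124  0.01 ]
rail_small 0.83 [202. 199. 245. 309.] [ 0.548 -0.038  0.01 ]
stored_large_mid 0.66 [293. 203. 326. 238.] [ 0.613 -0.211  0.021]
stored_large_mid 0.2 [390. 282. 418. 312.] [ 0.467 -0.376  0.136]
stored_large_mid 0.16 [207. 206. 226. 228.] [ 0.62  -0.029  0.034]
stored_medium_mid 0.92 [252. 203. 276. 234.] [ 0.618 -0.122  0.024]
stored_small_mid 0.83 [207. 205. 226. 230.] [ 0.62  -0.029  0.034]
stored_small_mid 0.39 [383. 278. 421. 315.] [ 0.468 -0.375  0.119]
rack_bas
[... 1025 characters left out ...]
medium_mid 0.73 [376. 342. 416. 397.] [ 0.366 -0.043  0.069]
sleeve_small_mid 0.73 [412. 194. 432. 220.] [ 0.46  -0.373  0.134]
rail_large 0.94 [274. 235. 394. 315.] [ 0.539 -0.178  0.074]
rail_medium 0.89 [249. 261. 373. 344.] [ 0.538 -0.097  0.072]
rail_small 0.86 [224. 293. 353. 386.] [ 0.528 -0.016  0.066]
stored_large_mid 0.92 [289. 237. 329. 267.] [ 0.598 -0.192  0.092]
stored_medium_mid 0.67 [264. 263. 297. 293.] [ 0.603 -0.107  0.09 ]
stored_small_mid 0.82 [240. 296. 260. 318.] [ 0.607 -0.028  0.087]
beaker 0.83 [334. 193. 364. 234.] [ 0.623 -0.391  0.058]
reagent_bottle 0.88 [273. 186. 299. 241.] [ 0.725 -0.307  0.071]
dropper_bottle 0.82 [247. 223. 265. 263.] [ 0.743 -0.22   0.043]
```

Run:
```python
import cv2
a=cv2.imread("pics/top0.png"); cv2.imwrite("pics/top0c.png",cv2.resize(a[180:320,190:440],None,fx=3,fy=3,interpolation=cv2.INTER_CUBIC))
```

```text
(no output)
```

View pics/top0c.png

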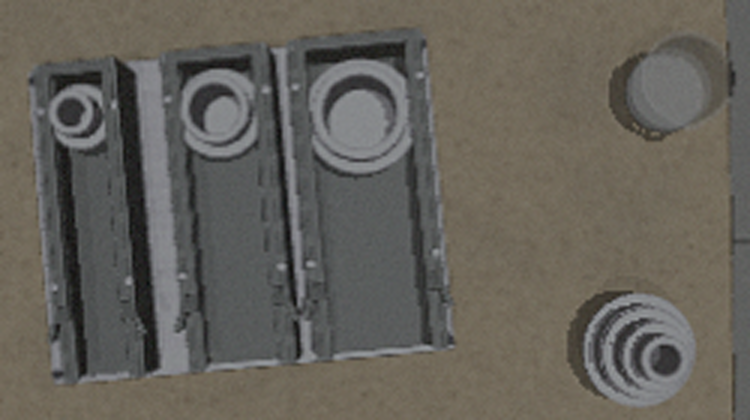

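Run:
```python
from h import *
import pickle
from scipy.optimize import minimize, least_squares
from scipy.spatial.transform import Rotation as Ro
p=pickle.load(open("top0.pkl","rb")); C=cloud(p); q=pickle.load(open("side0.pkl","rb")); Q=cloud(q)
# table check
for nm,X in(("top",C),("side",Q)):
    m=(abs(X[...,0]-.40)<.03)&(abs(X[...,1]+.2)<.06); print(nm,"table z",np.nanmedian(X[m][:,2]),np.nanstd(X[m][:,2]))
def sel(X,lo,hi,x0,x1,y0,y1):
    P=X.reshape(-1,3); m=(P[:,2]>lo)&(P[:,2]<hi)&(P[:,0]>x0)&(P[:,0]<x1)&(P[:,1]>y0)&(P[:,1]<y1); return P[m]
L=sel(C,.069,.078,.43,.68,-.29,.03); print(len(L),np.median(L[:,2]))
import cv2
r=cv2.minAreaRect(L[:,:2].astype(np.float32)*1000); print("rect",r)
# nest rings: top annuli
def circ(P):
    f=lambda a:np.hypot(P[:,0]-a[0],P[:,1]-a[1])-a[2]
    s=least_squares(f,[P[:,0].mean(),P[:,1].mean(),.02],loss="soft_l1",f_scale=.001); return s.x
for z in (.138,.109,.078,.0475):
    P=sel(C,z-.004,z+.004,.41,.53,-.43,-.32); print("nest z",z,len(P),P.mean(0).round(4), circ(P).round(4), (P.min(0)+P.max(0))/2, P.max(0)-P.min(0))
hist=np.histogram(sel(C,.0,.16,.41,.53,-.43,-.32)[:,2],bins=40); print(hist[0],hist[1].round(3))
# wrist camera in tool
w=shot("wrist"); s=monitor.get_state(); R,t=RT(w); Rt=Ro.from_quat(np.roll(s["ee_rot"],-1)).as_matrix()
print("cam in tool",Rt.T@(-R.T@t-s["position"])); print("cam axes in tool",(Rt.T@R.T).round(3))
```

```text
top table z -1.2239152286652732e-05 0.001704663653463854
side table z 0.0004067452580835962 0.0010800179644594589
3627 0.07328752857843501
rect ((569.61083984375, -135.53643798828125), (175.0223388671875, 252.343017578125), 4.861771583557129)
nest z 0.138 132 [ 0.4631 -0.3883  0.1378] [ 0.4631 -0.3881  0.0118] [ 0.46306656 -0.38804901  0.13782375] [0.02621587 0.02771276 0.00686186]
nest z 0.109 178 [ 0.4653 -0.3847  0.1106] [ 0.4628 -0.3889  0.0185] [ 0.46280767 -0.38833878  0.10901046] [0.04105916 0.04140471 0.00795218]
nest z 0.078 236 [ 0.4656 -0.3796  0.0793] [ 0.4631 -0.3884  0.026 ] [ 0.4623427  -0.38752878  0.07803266] [0.05742979 0.05534053 0.00790166]
nest z 0.0475 266 [ 0.4665 -0.3806  0.0494] [ 0.4623 -0.3894  0.034 ] [ 0.46230417 -0.38810145  0.04803187] [0.07095645 0.07134791 0.00693204]
[1022   33    0    0    0    0    0    0    0    0    0    0    1  123
  182   20   11    5    9    6   27   53  127  110   14   11    9   10
   12   18   27  143   43    8   14   10    5   13   56   76] [0.    0.004 0.007 0.011 0.014 0.018 0.021 0.025 0.028 0.032 0.035 0.039
 0.042 0.046 0.049 0.053 0.057 0.06  0.064 0.067 0.071 0.074 0.078 0.081
 0.085 0.088 0.092 0.095 0.099 0.102 0.106 0.109 0.113 0.117 0.12  0.124
 0.127 0.131 0.134 0.138 0.141]
cam in tool [ 7.46211700e-02  8.03388022e-05 -1.22283194e-01]
cam axes in tool [[ 0.001 -0.957 -0.29 ]
 [ 1.     0.001 -0.001]
 [ 0.001 -0.29   0.957]]
```

Run:
```python
from h import *
import pickle
p=pickle.load(open("top0.pkl","rb")); C=cloud(p); q=pickle.load(open("side0.pkl","rb")); Q=cloud(q)
im=np.zeros((600,800,3),np.uint8)
def put(X,ch):
    P=X.reshape(-1,3); m=(P[:,2]>.069)&(P[:,2]<.079); P=P[m]
    u=(800-(P[:,1]+.30)*2300).astype(int); v=(600-(P[:,0]-.43)*2300).astype(int)
    k=(u>=1)&(u<799)&(v>=1)&(v<599)
    for a,b in zip(u[k],v[k]): im[b-1:b+2,a-1:a+2,ch]=255
put(C,1);put(Q,2)
cv2.imwrite("pics/map.png",im)
```

```text
(no output)
```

View pics/map.png

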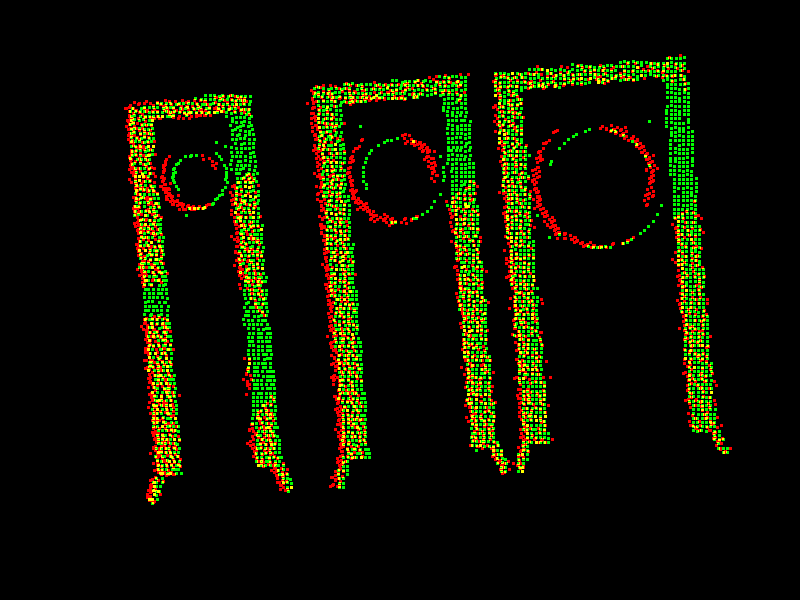

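```bash
cat > rackfit.py <<'E'
from h import *
from scipy.optimize import least_squares
RY={"small":.088,"medium":0.,"large":-.088}; OUT={"small":.053,"medium":.068,"large":.084}; GAP={"small":.032,"medium":.046,"large":.062}
def fit(X,x0=(.555,-.125,.09),zlo=.0712,zhi=.0758,excl=True):
    P=X.reshape(-1,3); P=P[(P[:,2]>zlo)&(P[:,2]<zhi)&(P[:,0]>.42)&(P[:,0]<.70)&(P[:,1]>-.30)&(P[:,1]<.03)][:,:2]
    def loc(a,P):
        c,s=np.cos(a[2]),np.sin(a[2]); d=P-a[:2]; return np.c_[d[:,0]*c+d[:,1]*s,-d[:,0]*s+d[:,1]*c]
    def bx(q,x0,x1,y0,y1):
        return np.hypot(np.maximum(0,np.maximum(x0-q[:,0],q[:,0]-x1)),np.maximum(0,np.maximum(y0-q[:,1],q[:,1]-y1)))
    def res(a,P):
        q=loc(a,P); D=[]
        for r in RY:
            y=RY[r];o=OUT[r]/2;g=GAP[r]/2
            D+= [bx(q,-.06,.1,y+g,y+o),bx(q,-.06,.1,y-o,y-g),bx(q,.092,.1,y-o,y+o)]
        return np.min(D,0)
    a=np.array(x0)
    for cut in(.02,.006,.004):
        K=P[res(a,P)<cut]; a=least_squares(res,a,args=(K,),loss="soft_l1",f_scale=.0007).x
    return a,len(K),np.sqrt(np.mean(res(a,K)**2))
E
python3 - <<'E'
from rackfit import *
import pickle
p=pickle.load(open("top0.pkl","rb")); C=cloud(p); q=pickle.load(open("side0.pkl","rb")); Q=cloud(q)
for X in (C,Q): print(fit(X))
a=fit(C)[0]; 
ex=np.array([np.cos(a[2]),np.sin(a[2])]);ey=np.array([-ex[1],ex[0]])
for r in RY: print(r,"origin",(a[:2]+RY[r]*ey).round(4),"front pt x=-100",(a[:2]+RY[r]*ey-.1*ex).round(4))
# stored sleeves rim (z=.006+.086=.092)
for nm,X in(("top",C),("side",Q)):
  P=X.reshape(-1,3); 
  for r,rad in(("large",.029),("medium",.021),("small",.014)):
    c0=a[:2]+RY[r]*ey+.055*ex; K=P[(abs(P[:,2]-.0915)<.003)&(np.hypot(*(P[:,:2]-c0).T)<.045)]
    f=lambda b:np.maximum(0,np.hypot(*(K[:,:2]-b).T)-rad)+np.maximum(0,rad-.0055-np.hypot(*(K[:,:2]-b).T))
    b=least_squares(f,c0,loss="soft_l1",f_scale=.0007).x; d=b-a[:2]; print(nm,r,len(K),b.round(4),"rail x,y",d@ex,d@ey-RY[r])
E
```

```text
(array([ 0.55459802, -0.13004553,  0.08527039]), 2967, np.float64(0.0003398288753653711))
(array([ 0.55421597, -0.12929151,  0.07859606]), 2657, np.float64(0.0006173771674128299))
small origin [ 0.5471 -0.0424] front pt x=-100 [ 0.4475 -0.0509]
medium origin [ 0.5546 -0.13  ] front pt x=-100 [ 0.455  -0.1386]
large origin [ 0.5621 -0.2177] front pt x=-100 [ 0.4625 -0.2262]
top large 305 [ 0.6122 -0.2131] rail x,y 0.05027072747514851 0.00031941316924744
top medium 186 [ 0.615  -0.1252] rail x,y 0.06055136080406224 -0.0002887804257407612
top small 109 [ 0.614  -0.0369] rail x,y 0.06711418143340957 -0.0002419325482060919
side large 252 [ 0.6117 -0.2121] rail x,y 0.049856569967679426 0.0013362547292601334
side medium 187 [ 0.6147 -0.1237] rail x,y 0.06043507994954596 0.001167145992453182
side small 138 [ 0.6135 -0.0353] rail x,y 0.06671918362787768 0.0013522166910898414
```

Run:
```python
from h import *
import pickle
from scipy.spatial.transform import Rotation as Ro
w=shot("wrist"); s=monitor.get_state(); Rt=Ro.from_quat(np.roll(s["ee_rot"],-1)).as_matrix()
T=(cloud(w)-s["position"])@Rt
m=np.isfinite(T[...,2])&(abs(T[...,0])<.05)&(T[...,2]<.05)&(T[...,2]>-.06)
P=T[m]; print(len(P))
for sgn in(1,-1):
    K=P[P[:,1]*sgn>.02]; print(sgn, "z pct",np.percentile(K[:,2],[50,90,98,99.5,100]).round(4),"x",K[:,0].min(),K[:,0].max(),"y",(K[:,1]*sgn).min(),(K[:,1]*sgn).max())
C=cloud(pickle.load(open("top0.pkl","rb"))).reshape(-1,3)
for y in np.arange(-.35,.5,.05):
    xl=.182+(.546-y)*.281/.935; K=C[(abs(C[:,1]-y)<.04)&(abs(C[:,0]-xl)<.13)]; print(round(y,2),round(xl,3),len(K),np.nanmax(K[:,2]).round(3) if len(K) else None)
```

```text
37546
1 z pct [-0.0458 -0.0126  0.0008  0.005   0.0076] x -0.011827320590917225 0.019268529745766927 y 0.020017821662157136 0.07497250695752453
-1 z pct [-0.0459 -0.0126  0.0007  0.0049  0.0083] x -0.012849552926823524 0.01953787991498927 y 0.020007502939881478 0.07488939948939853
-0.35 0.451 5432 0.141
-0.3 0.436 5104 0.077
-0.25 0.421 5142 0.077
-0.2 0.406 5020 0.079
-0.15 0.391 4655 0.078
-0.1 0.376 4428 0.077
-0.05 0.361 3919 0.078
-0.0 0.346 3413 0.075
0.05 0.331 3286 0.248
0.1 0.316 4098 0.29
0.15 0.301 2942 0.289
0.2 0.286 1573 0.017
0.25 0.271 1506 0.018
0.3 0.256 1537 0.027
0.35 0.241 1223 0.023
0.4 0.226 1007 0.005
0.45 0.211 544 0.005
```

send_rows([
  {"dp":[0.06,-0.25,0.2],"rotation":[0,0,0]},
  {"dp":[0.12,-0.5,0.4],"rotation":[0,0,0]},
  {"dp":[0.2,-0.75,0.6],"rotation":[0,0,0]},
  {"dp":[0.25,-1,0.7],"rotation":[0,0,0]},
], fingers=-1, grip_force=60)

```text
clock: 2.08
position: [0.2129, 0.4252, 0.337]
ee_rot: [0.001, 0.16, 0.987, 0.002]
contact_force: [0.6, 0.1, -0.2]
width: 0.0851
```

send_rows([
  {"dp":[0.08,-0.33,0],"rotation":[0,0,0]},
  {"dp":[0.16,-0.66,0],"rotation":[0,0,0]},
  {"dp":[0.25,-1,0],"rotation":[0,0,0]},
])

```text
clock: 2.33
position: [0.2416, 0.3045, 0.3348]
ee_rot: [0.001, 0.159, 0.987, 0.0]
contact_force: [0.5, -0.4, -0.8]
width: 0.0853
```

send_rows([
  {"dp":[0.05,-0.33,0],"rotation":[0,0,0]},
  {"dp":[0.1,-0.66,0],"rotation":[0,0,0]},
  {"dp":[0.15,-1,0],"rotation":[0,0,0]},
])

```text
clock: 2.58
position: [0.2593, 0.1844, 0.3345]
ee_rot: [0.001, 0.159, 0.987, 0.0]
contact_force: [1.0, -0.5, -0.0]
width: 0.0851
```

send_rows([
  {"dp":[0.05,-0.33,0],"rotation":[0,0,0]},
  {"dp":[0.1,-0.66,0],"rotation":[0,0,0]},
  {"dp":[0.15,-1,0],"rotation":[0,0,0]},
])

```text
clock: 2.83
position: [0.2772, 0.0645, 0.3347]
ee_rot: [0.001, 0.16, 0.987, 0.0]
contact_force: [1.9, 0.1, -0.6]
width: 0.0857
```

send_rows([
  {"dp":[0.08,-0.33,0],"rotation":[0,0,0]},
  {"dp":[0.16,-0.66,0],"rotation":[0,0,0]},
  {"dp":[0.25,-1,0],"rotation":[0,0,0]},
])

```text
clock: 3.08
position: [0.307, -0.0553, 0.3348]
ee_rot: [0.001, 0.161, 0.987, 0.0]
contact_force: [1.5, 1.0, 0.2]
width: 0.0852
```

send_rows([
  {"dp":[0.15,-0.33,0],"rotation":[0,0,0]},
  {"dp":[0.3,-0.66,0],"rotation":[0,0,0]},
  {"dp":[0.45,-1,0],"rotation":[0,0,0]},
])

```text
clock: 3.33
position: [0.359, -0.1697, 0.3346]
ee_rot: [0.001, 0.161, 0.987, -0.0]
contact_force: [1.0, 1.3, 0.4]
width: 0.085
```

send_rows([
  {"dp":[0.15,-0.33,-0.2],"rotation":[0,0,0]},
  {"dp":[0.3,-0.6,-0.4],"rotation":[0,0,0]},
  {"dp":[0.5,-0.95,-0.6],"rotation":[0,0,0]},
])

```text
clock: 3.58
position: [0.409, -0.2656, 0.2719]
ee_rot: [0.0, 0.161, 0.987, 0.0]
contact_force: [1.1, 0.5, -0.6]
width: 0.0853
```

send_rows([
  {"dp":[0.12,-0.28,-0.16],"rotation":[0,0,0]},
  {"dp":[0.24,-0.56,-0.32],"rotation":[0,0,0]},
  {"dp":[0.34,-0.84,-0.5],"rotation":[0,0,0]},
  {"dp":[0.34,-0.84,-0.5],"rotation":[0,0,0]},
  {"dp":[0.34,-0.84,-0.5],"rotation":[0,0,0]},
])

```text
clock: 4.0
position: [0.4494, -0.3656, 0.2103]
ee_rot: [-0.002, 0.161, 0.987, 0.001]
contact_force: [-0.8, 1.0, -0.2]
width: 0.0855
```

Run:
```python
from h import *
from scipy.optimize import least_squares
s=monitor.get_state(); print(s["position"],s["qpos"].round(3))
w=shot("wrist","w1"); X=cloud(w).reshape(-1,3)
for z,r in((.138,.014),(.107,.021),(.076,.029)):
    P=X[(abs(X[:,2]-z)<.003)&(np.hypot(X[:,0]-.463,X[:,1]+.3885)<.045)]
    print(z,len(P),P.mean(0).round(4),(P.min(0)+P.max(0))/2,P.max(0)-P.min(0))
```

```text
[ 0.44939239 -0.36558961  0.21025497] [-0.803  0.309  1.558  0.     1.279 -2.05 ]
0.138 1130 [ 0.462  -0.387   0.1365] [ 0.46257838 -0.38729487  0.1366131 ] [0.02823879 0.02805314 0.00321053]
0.107 559 [ 0.4546 -0.3827  0.1078] [ 0.46146073 -0.38704237  0.10700441] [0.04026164 0.04156074 0.0059894 ]
0.076 623 [ 0.4476 -0.3786  0.0767] [ 0.4601437  -0.38697199  0.07600128] [0.05348276 0.05716035 0.00599448]
```

View pics/w1.png

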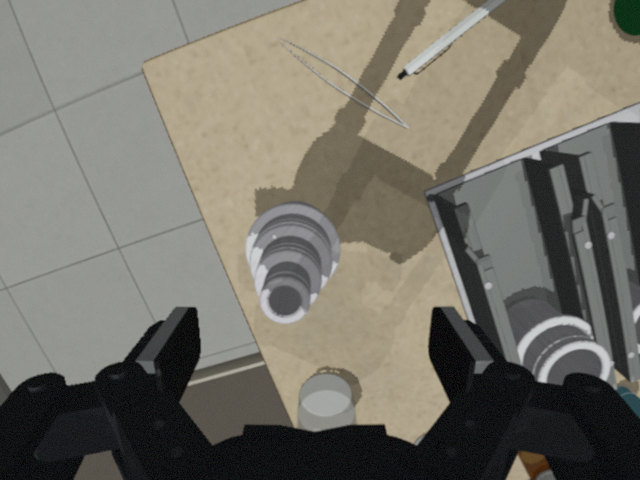

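send_rows([
  {"dp":[0,0,0],"rotation":[0,0,0]},
  {"dp":[0,0,0],"rotation":[0,0,0]},
])

```text
clock: 4.22
position: [0.4498, -0.3637, 0.2142]
ee_rot: [0.001, 0.16, 0.987, -0.0]
contact_force: [-0.8, 0.1, -0.6]
width: 0.0856
```

send_rows([
  {"dp":[0.108,-0.2025,0],"rotation":[0,0,0]},
  {"dp":[0.108,-0.2025,-0.25],"rotation":[0,0,0]},
  {"dp":[0.108,-0.2025,-0.5],"rotation":[0,0,0]},
  {"dp":[0.108,-0.2025,-0.75],"rotation":[0,0,0]},
  {"dp":[0.108,-0.2025,-0.893],"rotation":[0,0,0]},
  {"dp":[0.108,-0.2025,-0.893],"rotation":[0,0,0]},
])

```text
clock: 4.72
position: [0.4608, -0.386, 0.1031]
ee_rot: [-0.003, 0.16, 0.987, 0.002]
contact_force: [0.0, 0.9, 0.4]
width: 0.0856
```

send_rows([
  {"dp":[0,0,0],"rotation":[0,0,0]},
  {"dp":[0,0,0],"rotation":[0,0,0]},
  {"dp":[0,0,0],"rotation":[0,0,0]},
  {"dp":[0,0,0],"rotation":[0,0,0]},
  {"dp":[0,0,0],"rotation":[0,0,0]},
  {"dp":[0,0,0],"rotation":[0,0,0]},
], fingers=1, grip_force=60)

```text
clock: 5.22
position: [0.4639, -0.3894, 0.1083]
ee_rot: [0.002, 0.16, 0.987, -0.001]
contact_force: [0.6, 2.0, 6.1]
width: 0.04
```

```bash
cat > tips.py <<'E'
from h import *
from scipy.spatial.transform import Rotation as Ro
def tips(w,s):
    Rt=Ro.from_quat(np.roll(s["ee_rot"],-1)).as_matrix()
    T=(cloud(w)-s["position"])@Rt; return T
E
python3 - <<'E'
from tips import *
s=monitor.get_state(); print(s["position"],s["qpos"].round(3),s["width"],s["contact_force"])
w=shot("wrist","w2"); T=tips(w,s); h=s["width"]/2
for sg in(1,-1):
    K=T[(T[...,1]*sg>h+.001)&(T[...,1]*sg<h+.012)&(abs(T[...,0])<.013)&(T[...,2]<.022)&(T[...,2]>-.03)]
    print(len(K),np.percentile(K[:,2],[50,90,97,99,100]).round(4))
E
```

```text
[ 0.46394783 -0.38943893  0.10830872] [-8.140e-01  4.270e-01  1.648e+00  1.000e-03  1.063e+00 -2.063e+00] 0.04003794436351576 [0.58804611 2.00686883 6.0716306 ]
1774 [-0.011   0.0077  0.0117  0.0135  0.0149]
1773 [-0.0112  0.0077  0.0117  0.0137  0.015 ]
```

View pics/w2.png

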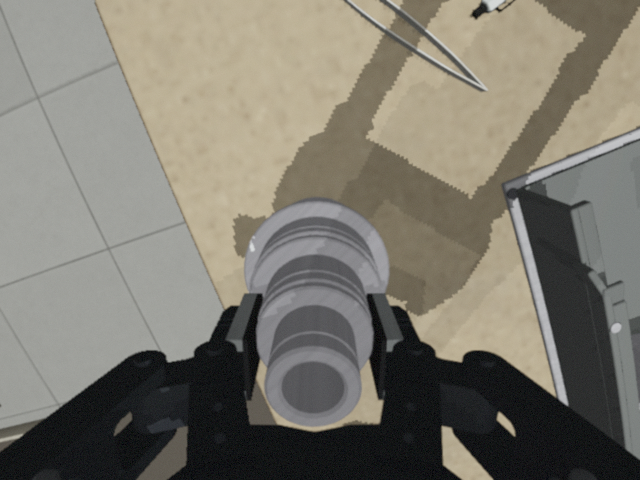

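send_rows([
  {"dp":[0,0,0.2],"rotation":[0,0,0]},
  {"dp":[0,0,0.45],"rotation":[0,0,0]},
  {"dp":[-0.08,0.2,0.45],"rotation":[0,0,0.2]},
  {"dp":[-0.16,0.4,0.45],"rotation":[0,0,0.4]},
  {"dp":[-0.24,0.6,0.45],"rotation":[0,0,0.6]},
  {"dp":[-0.32,0.8,0.45],"rotation":[0,0,0.813]},
])

```text
clock: 5.77
position: [0.4237, -0.2919, 0.1602]
ee_rot: [0.0, -0.045, 0.999, -0.0]
contact_force: [0.9, 0.3, -3.1]
width: 0.0402
```

send_rows([
  {"dp":[-0.06,0.2,0],"rotation":[0,0,0]},
  {"dp":[-0.12,0.5,0],"rotation":[0,0,0]},
  {"dp":[-0.12,0.5,0],"rotation":[0,0,0]},
  {"dp":[-0.12,0.5,0],"rotation":[0,0,0]},
  {"dp":[-0.12,0.5,0],"rotation":[0,0,0]},
])

```text
clock: 6.18
position: [0.4105, -0.2333, 0.1604]
ee_rot: [0.001, -0.043, 0.999, -0.001]
contact_force: [-1.0, -0.6, -3.0]
width: 0.04
```

```bash
cat > st.py <<'E'
from rackfit import *
A=np.array([ 0.55459802, -0.13004553,  0.08527039])
ex=np.array([np.cos(A[2]),np.sin(A[2])]);ey=np.array([-ex[1],ex[0]])
def rail(r,xy): d=np.asarray(xy)[:2]-A[:2]; return np.array([d@ex,d@ey-RY[r]])
def world(r,x,y=0): return A[:2]+x*ex+(RY[r]+y)*ey
def st(r="large"):
    s=monitor.get_state(); q=s["ee_rot"]; from scipy.spatial.transform import Rotation as Ro
    R=Ro.from_quat(np.roll(q,-1)).as_matrix()
    print("t",s["clock"],"pos",s["position"].round(4),"rail",r,rail(r,s["position"]).round(4),"jawyaw-90-rack",round(np.degrees(np.arctan2(R[1,1],R[0,1])-A[2])-90,2),"tilt",R[:2,2].round(4),"F",s["contact_force"].round(1),"M",s["moment"].round(2),"w",round(s["width"],4),"q6",round(s["qpos"][5],2))
    return s
E
python3 - <<'E'
from st import *
from scipy.optimize import least_squares
s=st()
q=shot("side","s1");t=shot("top","t1")
for X in(cloud(q),cloud(t)):
    P=X.reshape(-1,3); K=P[(np.hypot(P[:,0]-s["position"][0],P[:,1]-s["position"][1])<.045)]
    h=np.histogram(K[:,2],bins=np.arange(.0,.24,.006)); print([(round(b,3),n) for n,b in zip(*h) if n>5])
E
```

```text
t 6.1833 pos [ 0.4105 -0.2333  0.1604] rail large [-0.1524 -0.0026] jawyaw-90-rack 0.01 tilt [ 0.0018 -0.0017] F [-1.  -0.6 -3. ] M [-0.06 -0.07  0.01] w 0.04 q6 -2.32
[(np.float64(0.0), np.int64(867)), (np.float64(0.054), np.int64(76)), (np.float64(0.06), np.int64(94)), (np.float64(0.066), np.int64(97)), (np.float64(0.072), np.int64(103)), (np.float64(0.078), np.int64(95)), (np.float64(0.084), np.int64(86)), (np.float64(0.09), np.int64(40)), (np.float64(0.096), np.int64(101)), (np.float64(0.102), np.int64(270)), (np.float64(0.108), np.int64(107)), (np.float64(0.114), np.int64(108)), (np.float64(0.12), np.int64(104)), (np.float64(0.126), np.int64(127)), (np.float64(0.132), np.int64(234)), (np.float64(0.138), np.int64(51)), (np.float64(0.144), np.int64(64)), (np.float64(0.15), np.int64(74)), (np.float64(0.156), np.int64(87)), (np.float64(0.162), np.int64(112)), (np.float64(0.168), np.int64(67)), (np.float64(0.174), np.int64(43)), (np.float64(0.18), np.int64(20)), (np.float64(0.186), np.int64(40)), (np.float64(0.192), np.int64(24)), (np.float64(0.198), np.int64(23)), (np.float64(0.204), np.int64(26)), (np.float64(0.21), np.int64(47)), (np.float64(0.216), np.int64(32)), (np.float64(0.222), np.int64(47)), (np.float64(0.228), np.int64(49))]
[(np.float64(0.0), np.int64(206)), (np.float64(0.096), np.int64(94)), (np.float64(0.102), np.int64(86)), (np.float64(0.108), np.int64(7)), (np.float64(0.114), np.int64(13)), (np.float64(0.12), np.int64(14)), (np.float64(0.126), np.int64(30)), (np.float64(0.132), np.int64(54)), (np.float64(0.192), np.int64(14)), (np.float64(0.198), np.int64(11))]
```

View pics/s1.png

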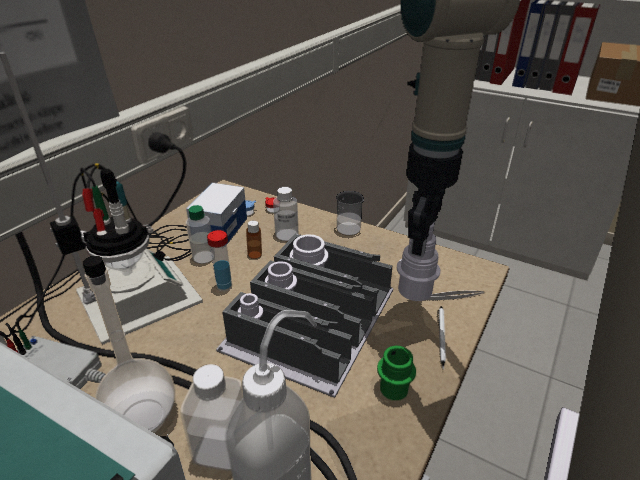

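```bash
cat > hold.py <<'E'
from st import *
def ringfit(P,z,dz,rin,rout,c0,rad=.06):
    K=P[(abs(P[:,2]-z)<dz)&(np.hypot(P[:,0]-c0[0],P[:,1]-c0[1])<rad)]
    f=lambda b:np.maximum(0,np.hypot(*(K[:,:2]-b).T)-rout)+np.maximum(0,rin-np.hypot(*(K[:,:2]-b).T))
    b=least_squares(f,c0[:2],loss="soft_l1",f_scale=.0005).x; return b,len(K),np.abs(f(b)).mean(),np.median(K[:,2]) if len(K) else None
E
python3 - <<'E'
from hold import *
s=st(); pos=s["position"]
for n in("side","top"):
    P=cloud(shot(n)).reshape(-1,3)
    K=P[(np.hypot(P[:,0]-pos[0],P[:,1]-pos[1])<.042)&(P[:,2]>.096)&(P[:,2]<.108)]
    print(n,np.percentile(K[:,2],[5,25,50,75,95]).round(4))
    z=.1035
    b=ringfit(P,z,.0025,.029,.036,pos); print("collar",b,rail("large",b[0]),"minus tcp",rail("large",b[0])-rail("large",pos))
    b=ringfit(P,z-.0245,.020,.0285,.0295,pos,.033); print("body",b,rail("large",b[0])-rail("large",pos))
    K=P[(np.hypot(P[:,0]-pos[0],P[:,1]-pos[1])<.034)&(P[:,2]>.03)&(P[:,2]<.09)]; print("foot z",np.percentile(K[:,2],[0,1,3]).round(4) if len(K) else 0)
E
```

```text
t 6.2833 pos [ 0.4107 -0.234   0.1601] rail large [-0.1523 -0.0033] jawyaw-90-rack -0.05 tilt [ 0.0013 -0.0013] F [-0.2 -0.3 -3.9] M [ 0.   -0.02  0.08] w 0.0402 q6 -2.32
side [0.0995 0.1017 0.1026 0.1037 0.107 ]
collar (array([ 0.41017093, -0.23404846]), 289, np.float64(0.00021372092572357454), np.float64(0.10265537160205324)) [-0.15275997 -0.00332462] minus tcp [-4.85216000e-04 -7.37966798e-06]
body (array([ 0.40999337, -0.23332578]), 523, np.float64(0.0003091549772767534), np.float64(0.07547689343018171)) [-0.00060058  0.0007278 ]
foot z [0.0528 0.0546 0.0552]
top [0.0993 0.1007 0.1017 0.1025 0.1042]
collar (array([ 0.40885281, -0.23316521]), 115, np.float64(5.775993616541112e-06), np.float64(0.10213128073650657)) [-0.15399807 -0.00233232] minus tcp [-0.00172332  0.00098492]
body (array([ 0.41304108, -0.23553055]), 2, np.float64(0.0), np.float64(0.0981100776257482)) [ 0.00224828 -0.00172853]
foot z 0
```

send_rows([
  {"dp":[0,0.028,-0.15],"rotation":[0,0,0]},
  {"dp":[0,0.028,-0.293],"rotation":[0,0,0]},
  {"dp":[0,0.028,-0.293],"rotation":[0,0,0]},
  {"dp":[0,0.028,-0.293],"rotation":[0,0,0]},
  {"dp":[0,0.028,-0.293],"rotation":[0,0,0]},
])

```text
clock: 6.8
position: [0.4105, -0.2304, 0.125]
ee_rot: [0.0, -0.042, 0.999, -0.0]
contact_force: [-0.3, -0.1, -3.4]
width: 0.0399
```

Run:
```python
from hold import *
s=st(); pos=s["position"]
for n in("side","top"):
    P=cloud(shot(n)).reshape(-1,3)
    z=pos[2]-.058
    b=ringfit(P,z,.0025,.029,.036,pos); print("collar",b,rail("large",b[0]),"minus tcp",rail("large",b[0])-rail("large",pos))
st()
```

```text
t 6.8 pos [ 0.4105 -0.2304  0.125 ] rail large [-0.1521  0.0003] jawyaw-90-rack -0.06 tilt [ 0.0007 -0.0006] F [-0.3 -0.1 -3.4] M [-0.02 -0.03 -0.04] w 0.0399 q6 -2.31
collar (array([ 0.40978897, -0.22990977]), 287, np.float64(0.00017242092658459093), np.float64(0.06744761289322487)) [-0.15278806  0.00083157] minus tcp [-0.00067228  0.00053189]
collar (array([ 0.40906949, -0.22953965]), 142, np.float64(1.377558408081492e-06), np.float64(0.06685423347062952)) [-0.1534734   0.00126161] minus tcp [-0.00135762  0.00096194]
t 6.9 pos [ 0.4107 -0.2304  0.1254] rail large [-0.1519  0.0002] jawyaw-90-rack -0.05 tilt [ 0.0017 -0.0012] F [ 0.9  0.4 -3.5] M [ 0.02  0.   -0.01] w 0.04 q6 -2.31
```

send_rows([
  {"dp":[0.1,0.0086,0],"rotation":[0,0,0]},
  {"dp":[0.2,0.017,0],"rotation":[0,0,0]},
  {"dp":[0.3,0.0256,0],"rotation":[0,0,0]},
  {"dp":[0.4,0.034,0],"rotation":[0,0,0]},
  {"dp":[0.5,0.043,0],"rotation":[0,0,0]},
  {"dp":[0.6,0.051,0],"rotation":[0,0,0]},
  {"dp":[0.6,0.051,0],"rotation":[0,0,0]},
])

```text
clock: 7.48
position: [0.4853, -0.2236, 0.1246]
ee_rot: [0.001, -0.043, 0.999, -0.0]
contact_force: [1.0, -0.1, -1.9]
width: 0.0403
```

Run:
```python
from hold import *
s=st()
p=shot("side","s2"); cv2.imwrite("pics/s2c.png",cv2.resize(p["color"][130:350,260:500,::-1],None,fx=3,fy=2.7))
```

```text
t 7.4833 pos [ 0.4853 -0.2236  0.1246] rail large [-0.077   0.0007] jawyaw-90-rack 0.04 tilt [ 0.003  -0.0008] F [ 1.  -0.1 -1.9] M [-0.01 -0.23  0.03] w 0.0403 q6 -2.22
```

View pics/s2c.png

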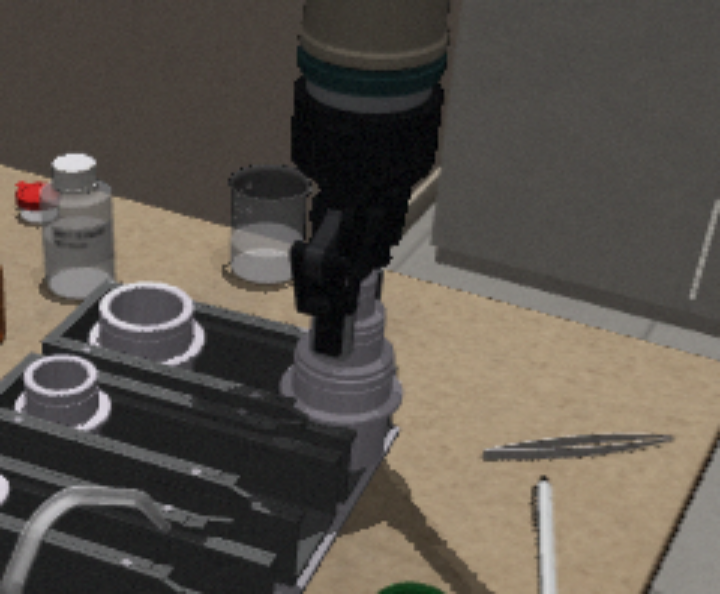

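send_rows([
  {"dp":[0.1,0.005,0],"rotation":[0,0,0]},
  {"dp":[0.2,0.013,0],"rotation":[0,0,0]},
  {"dp":[0.3,0.022,0],"rotation":[0,0,0]},
  {"dp":[0.4,0.031,0],"rotation":[0,0,0]},
  {"dp":[0.45,0.036,0],"rotation":[0,0,0]},
  {"dp":[0.5,0.039,0],"rotation":[0,0,0]},
  {"dp":[0.5,0.039,0],"rotation":[0,0,0]},
])

```text
clock: 8.12
position: [0.5429, -0.2187, 0.1244]
ee_rot: [0.0, -0.043, 0.999, 0.0]
contact_force: [-2.1, 0.4, 1.2]
width: 0.0402
```

```bash
cat > chk.py <<'E'
from hold import *
def stored(r,n="top",x0=.055):
    P=cloud(shot(n)).reshape(-1,3); rad={"large":.029,"medium":.021,"small":.014}[r]
    b=ringfit(P,.0915,.003,rad-.0055,rad,world(r,x0),.04); print(n,r,b[1],rail(r,b[0]).round(4),b[2])
E
python3 - <<'E'
from chk import *
st(); stored("large"); stored("large","side"); st()
E
```

```text
t 8.1167 pos [ 0.5429 -0.2187  0.1244] rail large [-0.0192  0.0007] jawyaw-90-rack 0.0 tilt [0.0003 0.0002] F [-2.1  0.4  1.2] M [-0.06  0.32 -0.01] w 0.0402 q6 -2.16
top large 68 [0.0502 0.0007] 7.413266477440106e-05
side large 241 [0.0506 0.0013] 0.0001997391484125822
t 8.2167 pos [ 0.5426 -0.2187  0.1245] rail large [-0.0195  0.0007] jawyaw-90-rack -0.02 tilt [0.0013 0.0001] F [-0.6  1.2  0.3] M [0.02 0.1  0.02] w 0.04 q6 -2.16
```

send_rows([
  {"dp":[0.02,0.002,0],"rotation":[0,0,0]},
  {"dp":[0.04,0.003,0],"rotation":[0,0,0]},
  {"dp":[0.05,0.004,0],"rotation":[0,0,0]},
  {"dp":[0.05,0.004,0],"rotation":[0,0,0]},
])

```text
clock: 8.55
position: [0.5462, -0.2181, 0.1245]
ee_rot: [-0.002, -0.042, 0.999, 0.0]
contact_force: [-4.7, 0.1, 3.4]
width: 0.0404
```

Run:
```python
from chk import *
st(); stored("large"); stored("large","side"); st()
```

```text
t 8.55 pos [ 0.5462 -0.2181  0.1245] rail large [-0.0159  0.0009] jawyaw-90-rack -0.03 tilt [-0.0037  0.0006] F [-4.7  0.1  3.4] M [-0.09  1.12 -0.18] w 0.0404 q6 -2.15
top large 17 [0.0525 0.0004] 0.0
side large 260 [0.0521 0.0013] 0.00021160435129694645
t 8.65 pos [ 0.5462 -0.2182  0.1245] rail large [-0.0159  0.0009] jawyaw-90-rack -0.04 tilt [-0.0035  0.0006] F [-5.7  0.   3.3] M [-0.18  1.11 -0.14] w 0.0399 q6 -2.15
```

send_rows([
  {"dp":[0,0,0.01],"rotation":[0,0,0]},
  {"dp":[0.03,0.001,0.01],"rotation":[0,0,0]},
  {"dp":[0.05,0.003,0.01],"rotation":[0,0,0]},
  {"dp":[0.05,0.003,0.01],"rotation":[0,0,0]},
  {"dp":[0.05,0.003,0.01],"rotation":[0,0,0]},
])

```text
clock: 9.07
position: [0.552, -0.218, 0.125]
ee_rot: [-0.003, -0.043, 0.999, 0.0]
contact_force: [-7.1, -1.6, -0.8]
width: 0.0401
```

Run:
```python
from chk import *
st(); stored("large"); stored("large","side"); st()
p=shot("wrist","w3")
```

```text
t 9.0667 pos [ 0.552 -0.218  0.125] rail large [-0.01    0.0006] jawyaw-90-rack 0.01 tilt [-0.005   0.0003] F [-7.1 -1.6 -0.8] M [-0.21  1.14  0.01] w 0.0401 q6 -2.15
top large 0 [0.055 0.   ] nan
side large 243 [0.0563 0.0011] 0.00011448939055247668
t 9.1667 pos [ 0.552 -0.218  0.125] rail large [-0.01    0.0005] jawyaw-90-rack 0.0 tilt [-0.0049  0.0003] F [-6.4 -0.1 -0.7] M [-0.25  1.22 -0.01] w 0.0403 q6 -2.15hold.py:5: RuntimeWarning: Mean of empty slice.
  b=least_squares(f,c0[:2],loss="soft_l1",f_scale=.0005).x; return b,len(K),np.abs(f(b)).mean(),np.median(K[:,2]) if len(K) else None
  ret = ret.dtype.type(ret / rcount)
```

View pics/w3.png

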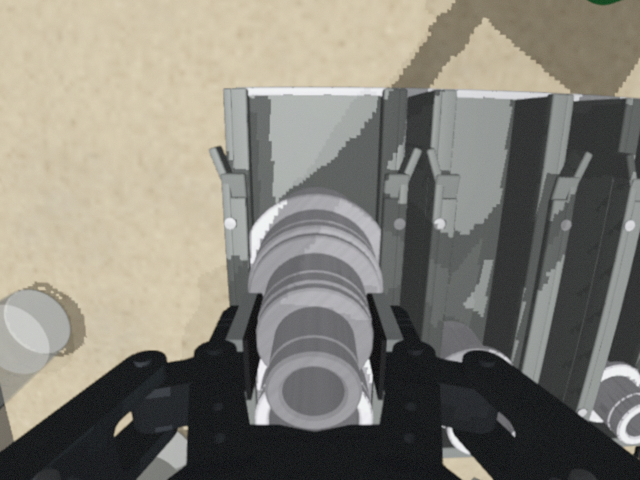

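send_rows([
  {"dp":[-0.03,-0.002,0],"rotation":[0,0,0]},
  {"dp":[-0.03,-0.002,0],"rotation":[0,0,0]},
  {"dp":[-0.03,-0.002,0],"rotation":[0,0,0]},
])

```text
clock: 9.47
position: [0.5504, -0.2181, 0.1254]
ee_rot: [0.0, -0.042, 0.999, 0.0]
contact_force: [-2.2, -0.5, -2.7]
width: 0.0398
```

Run:
```python
from chk import *
st("large"); 
for n in ("side","wrist"):
    P=cloud(shot(n)).reshape(-1,3)
    c=world("large",-.016)
    for z,ri,ro in((.0665,.029,.036),(.092,.0225,.029),(.0945,.021,.028),(.1235,.0155,.021),(.1275,.014,.0205),(.154,.009,.014)):
        b=ringfit(P,z,.002,ri,ro,c,.045); print(n,z,b[1],rail("large",b[0]).round(4) if b[1]>5 else 0,b[2])
stored("large","side")
```

```text
t 9.4667 pos [ 0.5504 -0.2181  0.1254] rail large [-0.0116  0.0006] jawyaw-90-rack -0.04 tilt [0.0001 0.0005] F [-2.2 -0.5 -2.7] M [0.   0.42 0.02] w 0.0398 q6 -2.15
side 0.0665 142 [-0.0132  0.0054] 0.001920215383971442
side 0.092 77 [-0.0145  0.0027] 0.0007407064737134634
side 0.0945 94 [-0.0159  0.0035] 0.0002157560762287658
side 0.1235 53 [-0.0119  0.0123] 0.0014717911972045507
side 0.1275 63 [-0.0115  0.0122] 0.0020976297833544583
side 0.154 56 [-0.0182 -0.0072] 0.007615056597105029
wrist 0.0665 2735 [-0.0167  0.0018] 1.7039373916973008e-05
wrist 0.092 1178 [-0.0162  0.0012] 1.4334458033407015e-13
wrist 0.0945 925 [-0.0167  0.0017] 2.6900269605680517e-05
wrist 0.1235 1113 [-0.0182  0.001 ] 0.002108819611270332
wrist 0.1275 4374 [-0.0137  0.0009] 0.0007725214825601394
wrist 0.154 5366 [-0.0147  0.0004] 0.005296366912460381
side large 253 [0.056  0.0015] 0.00015021642082586122
```

send_rows([
  {"dp":[0,0,0.1],"rotation":[0,0,0]},
  {"dp":[0,0,0.2],"rotation":[0,0,0]},
  {"dp":[0,0,0.3],"rotation":[0,0,0]},
  {"dp":[0,0,0.4],"rotation":[0,0,0]},
  {"dp":[0,0,0.5],"rotation":[0,0,0]},
  {"dp":[0,0,0.6],"rotation":[0,0,0]},
  {"dp":[0,0,0.6],"rotation":[0,0,0]},
])

```text
clock: 10.2
position: [0.5532, -0.2191, 0.2009]
ee_rot: [0.004, -0.042, 0.999, -0.002]
contact_force: [0.2, 0.2, -0.5]
width: 0.0401
```

Run:
```python
from chk import *
st(); p=shot("side","s3"); cv2.imwrite("pics/s3c.png",cv2.resize(p["color"][130:350,260:500,::-1],None,fx=3,fy=2.7))
```

```text
t 10.2 pos [ 0.5532 -0.2191  0.2009] rail large [-0.009  -0.0006] jawyaw-90-rack -0.03 tilt [ 0.0081 -0.0032] F [ 0.2  0.2 -0.5] M [-0.05 -0.03 -0.03] w 0.0401 q6 -2.15
```

View pics/s3c.png

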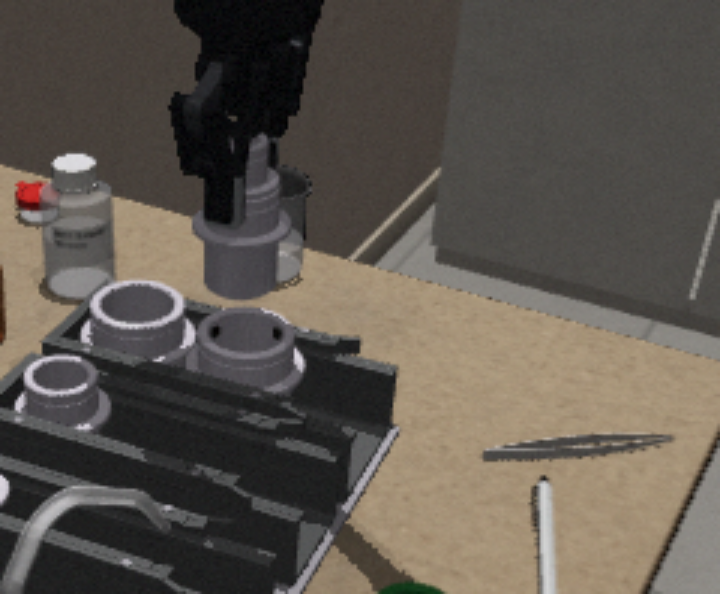

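send_rows([
  {"dp":[-0.25,0.15,0],"rotation":[0,0,0]},
  {"dp":[-0.5,0.3,0],"rotation":[0,0,0]},
  {"dp":[-0.75,0.45,0],"rotation":[0,0,0]},
  {"dp":[-1,0.6,0],"rotation":[0,0,0]},
])

```text
clock: 10.58
position: [0.4292, -0.1453, 0.1967]
ee_rot: [0.0, -0.042, 0.999, 0.0]
contact_force: [0.4, 0.0, -2.1]
width: 0.0401
```

send_rows([
  {"dp":[-0.1,0.05,-0.25],"rotation":[0,0,0]},
  {"dp":[-0.1,0.05,-0.5],"rotation":[0,0,0]},
  {"dp":[-0.1,0.05,-0.6],"rotation":[0,0,0]},
  {"dp":[-0.1,0.05,-0.6],"rotation":[0,0,0]},
  {"dp":[-0.1,0.05,-0.6],"rotation":[0,0,0]},
])

```text
clock: 11.0
position: [0.4183, -0.14, 0.1252]
ee_rot: [-0.0, -0.042, 0.999, 0.0]
contact_force: [-0.2, -0.0, -1.3]
width: 0.0401
```

Run:
```python
from chk import *
r="medium"
s=st(r);pos=s["position"]
for n in("side","top","wrist"):
    P=cloud(shot(n)).reshape(-1,3)
    K=P[(np.hypot(P[:,0]-pos[0],P[:,1]-pos[1])<.032)&(abs(P[:,2]-pos[2]+.027)<.006)]; print(n,np.percentile(K[:,2]-pos[2],[5,25,50,75,95]).round(4))
    b=ringfit(P,pos[2]-.0275,.0025,.021,.028,pos,.04); print("collar",b[1:],rail(r,b[0]).round(4),"minus tcp",rail(r,b[0])-rail(r,pos))
for z in (.092,): 
    c=world("large",-.016)
    b=ringfit(P,z,.003,.0225,.029,c,.045); print("large",b[1],rail("large",b[0]))
P=cloud(shot("top")).reshape(-1,3)
b=ringfit(P,z,.003,.0225,.029,c,.04); print("large top",b[1],rail("large",b[0])); stored("large")
```

```text
t 11.0 pos [ 0.4183 -0.14    0.1252] rail medium [-0.1366  0.0017] jawyaw-90-rack -0.04 tilt [-0.0007  0.0008] F [-0.2 -0.  -1.3] M [-0.03  0.04  0.04] w 0.0401 q6 -2.14
side [-0.03   -0.0275 -0.0265 -0.0255 -0.0228]
collar (260, np.float64(0.0001141478779995711), np.float64(0.0984966590536453)) [-0.1378  0.0016] minus tcp [-1.15865941e-03 -6.84580920e-05]
top [-0.0301 -0.0277 -0.0269 -0.0257 -0.0245]
collar (59, np.float64(4.65590875420731e-06), np.float64(0.09829323108955224)) [-0.1372  0.0014] minus tcp [-0.00057513 -0.00029936]
wrist [-0.0286 -0.0273 -0.0267 -0.0262 -0.0232]
collar (3152, np.float64(1.1458336912627846e-05), np.float64(0.09838180519394134)) [-0.1377  0.0015] minus tcp [-0.00104691 -0.0001957 ]
large 295 [-0.01712474  0.00253321]
large top 292 [-0.01609798  0.00169264]
top large 311 [0.0562 0.0007] 8.471395222830069e-05
```

send_rows([
  {"dp":[0,-0.011,-0.15],"rotation":[0,0,0]},
  {"dp":[0,-0.011,-0.262],"rotation":[0,0,0]},
  {"dp":[0,-0.011,-0.262],"rotation":[0,0,0]},
  {"dp":[0,-0.011,-0.262],"rotation":[0,0,0]},
])

```text
clock: 11.58
position: [0.4183, -0.1415, 0.0943]
ee_rot: [-0.0, -0.042, 0.999, 0.0]
contact_force: [0.1, 0.3, -0.9]
width: 0.0402
```

Run:
```python
from chk import *
r="medium"
s=st(r);pos=s["position"]
for n in("side","wrist"):
    P=cloud(shot(n)).reshape(-1,3)
    K=P[(np.hypot(P[:,0]-pos[0],P[:,1]-pos[1])<.028)&(abs(P[:,2]-pos[2]+.027)<.006)]; print(n,np.percentile(K[:,2],[5,25,50,75,95]).round(4))
    b=ringfit(P,pos[2]-.0275,.0025,.021,.028,pos,.04); print("collar",b[1:],rail(r,b[0]).round(4))
st(r)
```

```text
t 11.5833 pos [ 0.4183 -0.1415  0.0943] rail medium [-0.1368  0.0002] jawyaw-90-rack -0.04 tilt [-0.0006  0.0004] F [ 0.1  0.3 -0.9] M [-0.03 -0.08 -0.03] w 0.0402 q6 -2.14
side [0.0648 0.0669 0.0679 0.0687 0.0713]
collar (262, np.float64(0.00010979788199978337), np.float64(0.06762936152214732)) [-1.379e-01  1.000e-04]
wrist [0.0658 0.0665 0.0669 0.0676 0.0715]
collar (3166, np.float64(1.215171412082094e-05), np.float64(0.0667867627535264)) [-0.1385  0.0006]
t 11.6833 pos [ 0.4191 -0.1419  0.0951] rail medium [-0.136  -0.0002] jawyaw-90-rack -0.03 tilt [ 0.0017 -0.0007] F [ 0.2 -0.2 -2.8] M [-0.03 -0.06 -0.06] w 0.04 q6 -2.14
```

send_rows([
  {"dp":[0.12,0.01,0],"rotation":[0,0,0]},
  {"dp":[0.24,0.02,0],"rotation":[0,0,0]},
  {"dp":[0.36,0.031,0],"rotation":[0,0,0]},
  {"dp":[0.48,0.041,0],"rotation":[0,0,0]},
  {"dp":[0.6,0.051,0],"rotation":[0,0,0]},
  {"dp":[0.72,0.062,0],"rotation":[0,0,0]},
  {"dp":[0.83,0.071,0],"rotation":[0,0,0]},
  {"dp":[0.83,0.071,0],"rotation":[0,0,0]},
])

```text
clock: 12.35
position: [0.5211, -0.1333, 0.0951]
ee_rot: [0.002, -0.043, 0.999, -0.001]
contact_force: [1.3, -0.0, -1.7]
width: 0.0404
```

Run:
```python
from chk import *
st("medium")
```

```text
t 12.35 pos [ 0.5211 -0.1333  0.0951] rail medium [-0.0337 -0.0004] jawyaw-90-rack 0.0 tilt [ 0.0042 -0.0009] F [ 1.3 -0.  -1.7] M [-0.04 -0.11 -0.03] w 0.0404 q6 -2.04
```

send_rows([
  {"dp":[0.1,0.009,0],"rotation":[0,0,0]},
  {"dp":[0.2,0.017,0],"rotation":[0,0,0]},
  {"dp":[0.3,0.026,0],"rotation":[0,0,0]},
  {"dp":[0.34,0.029,0],"rotation":[0,0,0]},
  {"dp":[0.38,0.032,0],"rotation":[0,0,0]},
  {"dp":[0.38,0.032,0],"rotation":[0,0,0]},
])

```text
clock: 12.85
position: [0.5641, -0.1292, 0.0945]
ee_rot: [0.0, -0.042, 0.999, -0.0]
contact_force: [0.1, 0.4, -1.0]
width: 0.0399
```

Run:
```python
from chk import *
st("medium"); stored("medium","side"); st("medium")
```

```text
t 12.85 pos [ 0.5641 -0.1292  0.0945] rail medium [0.0095 0.    ] jawyaw-90-rack -0.03 tilt [ 0.0006 -0.0001] F [ 0.1  0.4 -1. ] M [ 0.04  0.06 -0.01] w 0.0399 q6 -2.0
side medium 123 [0.0649 0.0015] 5.837331642242131e-05
t 12.9 pos [ 0.5635 -0.1291  0.0943] rail medium [0.0089 0.0001] jawyaw-90-rack -0.03 tilt [-0.  0.] F [-0.7  0.4 -1.5] M [0.03 0.01 0.1 ] w 0.0406 q6 -2.0
```

send_rows([
  {"dp":[0.015,0.001,0],"rotation":[0,0,0]},
  {"dp":[0.015,0.001,0],"rotation":[0,0,0]},
  {"dp":[0.015,0.001,0],"rotation":[0,0,0]},
])

```text
clock: 13.15
position: [0.5648, -0.129, 0.0942]
ee_rot: [-0.0, -0.042, 0.999, 0.0]
contact_force: [-0.3, 0.0, -1.3]
width: 0.0402
```

Run:
```python
from chk import *
st("medium"); stored("medium","side"); st("medium")
```

```text
t 13.15 pos [ 0.5648 -0.129   0.0942] rail medium [0.0103 0.0002] jawyaw-90-rack -0.04 tilt [-0.0005  0.0003] F [-0.3  0.  -1.3] M [ 0.03  0.03 -0.  ] w 0.0402 q6 -2.0
side medium 120 [0.0649 0.0014] 6.753993142319415e-05
t 13.2 pos [ 0.5648 -0.129   0.0942] rail medium [0.0103 0.0002] jawyaw-90-rack -0.04 tilt [-0.0006  0.0003] F [-0.9 -0.1 -1.2] M [-0.01  0.11  0.  ] w 0.0402 q6 -2.0
```

send_rows([
  {"dp":[0.015,0.001,0],"rotation":[0,0,0]},
  {"dp":[0.015,0.001,0],"rotation":[0,0,0]},
  {"dp":[0.015,0.001,0],"rotation":[0,0,0]},
])

```text
clock: 13.45
position: [0.5655, -0.1288, 0.0941]
ee_rot: [-0.002, -0.043, 0.999, 0.0]
contact_force: [-5.3, 0.8, 1.3]
width: 0.0401
```

Run:
```python
from chk import *
st("medium"); stored("medium","side"); st("medium")
```

```text
t 13.45 pos [ 0.5655 -0.1288  0.0941] rail medium [0.011  0.0003] jawyaw-90-rack -0.01 tilt [-0.0035  0.0003] F [-5.3  0.8  1.3] M [-0.06  0.93  0.01] w 0.0401 q6 -2.0
side medium 114 [0.0648 0.0016] 5.673357592267873e-05
t 13.5 pos [ 0.5655 -0.1288  0.094 ] rail medium [0.011  0.0003] jawyaw-90-rack -0.01 tilt [-0.0034  0.0003] F [-5.4 -0.1  0.9] M [-0.1   0.89  0.04] w 0.0402 q6 -2.0
```

send_rows([
  {"dp":[-0.018,-0.0015,0],"rotation":[0,0,0]},
  {"dp":[-0.018,-0.0015,0],"rotation":[0,0,0]},
])

```text
clock: 13.67
position: [0.5651, -0.129, 0.0942]
ee_rot: [0.001, -0.042, 0.999, 0.0]
contact_force: [-2.1, 0.6, -2.0]
width: 0.0399
```

send_rows([
  {"dp":[0,0,0],"rotation":[0,0,0]},
  {"dp":[0,0,0],"rotation":[0,0,0]},
  {"dp":[0,0,0],"rotation":[0,0,0]},
  {"dp":[0,0,0.13],"rotation":[0,0,0]},
  {"dp":[0,0,0.26],"rotation":[0,0,0]},
  {"dp":[0,0,0.26],"rotation":[0,0,0]},
], fingers=-0.32)

```text
clock: 14.17
position: [0.5676, -0.1298, 0.1284]
ee_rot: [0.003, -0.042, 0.999, -0.001]
contact_force: [1.3, -0.3, 0.9]
width: 0.0566
```

Run:
```python
from chk import *
s=st("medium"); pos=s["position"]
for n in("wrist","side"):
    P=cloud(shot(n,n[0]+"4")).reshape(-1,3)
    for z,ri,ro in((.096,.014,.0205),(.122,.009,.014)):
        b=ringfit(P,z,.002,ri,ro,world("medium",.008),.03); print(n,z,b[1],rail("medium",b[0]).round(4),b[2])
    K=P[np.hypot(*(P[:,:2]-world("medium",.008)).T)<.014]; print(np.percentile(K[:,2],[90,97,99,100]).round(4))
```

```text
t 14.1667 pos [ 0.5676 -0.1298  0.1284] rail medium [ 0.013  -0.0009] jawyaw-90-rack -0.03 tilt [ 0.0069 -0.0021] F [ 1.3 -0.3  0.9] M [-0.04 -0.08 -0.05] w 0.0566 q6 -2.0
wrist 0.096 2632 [0.0069 0.0007] 0.000273864886784864
wrist 0.122 2675 [0.0075 0.0012] 0.0012158985849455824
[0.194  0.1954 0.196  0.1973]
side 0.096 105 [ 0.0087 -0.0001] 0.0001722233286597743
side 0.122 87 [ 0.0083 -0.0008] 0.0025560881467421854
[0.215  0.4358 0.4362 0.4375]
```

View pics/w4.png

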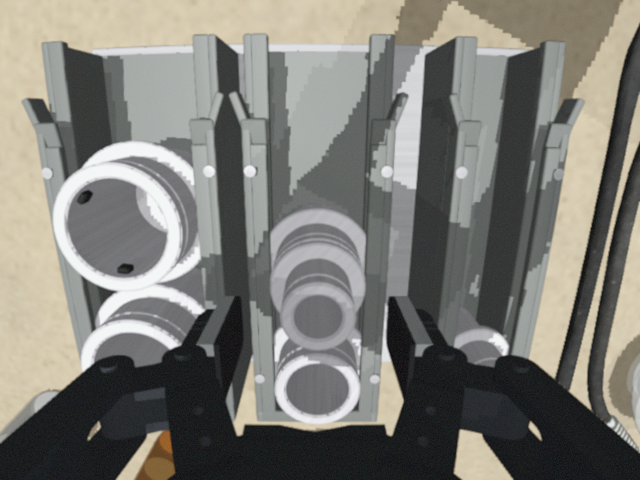

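send_rows([
  {"dp":[-0.035,-0.003,-0.02],"rotation":[0,0,0]},
  {"dp":[-0.035,-0.003,-0.02],"rotation":[0,0,0]},
])

```text
clock: 14.43
position: [0.559, -0.129, 0.1215]
ee_rot: [-0.002, -0.042, 0.999, 0.001]
contact_force: [0.1, 0.2, 0.6]
width: 0.0565
```

send_rows([
  {"dp":[0,0,0],"rotation":[0,0,0]},
  {"dp":[0,0,0],"rotation":[0,0,0]},
  {"dp":[0,0,0],"rotation":[0,0,0]},
  {"dp":[0,0,0],"rotation":[0,0,0]},
  {"dp":[0,0,0],"rotation":[0,0,0]},
], fingers=1, grip_force=60)

```text
clock: 14.85
position: [0.5606, -0.1293, 0.1228]
ee_rot: [-0.0, -0.042, 0.999, 0.0]
contact_force: [-0.3, 0.2, -0.7]
width: 0.0261
```

Run:
```python
from chk import *
from tips import tips
s=st("medium"); w=shot("wrist","w5"); T=tips(w,s); h=s["width"]/2
for sg in(1,-1):
    K=T[(T[...,1]*sg>h+.001)&(T[...,1]*sg<h+.012)&(abs(T[...,0])<.013)&(T[...,2]<.022)&(T[...,2]>-.03)]
    print(len(K),np.percentile(K[:,2],[50,97,99,100]).round(4))
```

```text
t 14.85 pos [ 0.5606 -0.1293  0.1228] rail medium [0.0061 0.0002] jawyaw-90-rack -0.03 tilt [-0.0005  0.0003] F [-0.3  0.2 -0.7] M [0.06 0.08 0.01] w 0.0261 q6 -2.0
2056 [-0.0119  0.0134  0.0152  0.0174]
1938 [-0.0108  0.0133  0.0153  0.0176]
```

View pics/w5.png

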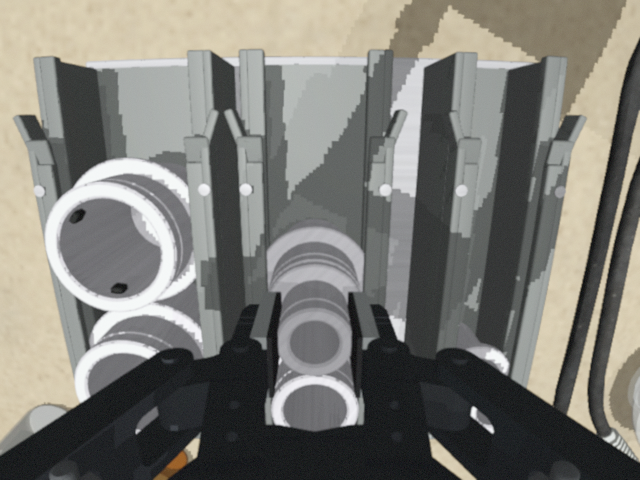

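send_rows([
  {"dp":[0,0,0],"rotation":[0,0,0]},
  {"dp":[0.013,0,0.04],"rotation":[0,0,0]},
  {"dp":[0.013,0,0.04],"rotation":[0,0,0]},
  {"dp":[0.013,0,0.04],"rotation":[0,0,0]},
], fingers=0.1)

```text
clock: 15.23
position: [0.563, -0.1296, 0.1284]
ee_rot: [0.001, -0.042, 0.999, -0.0]
contact_force: [-0.4, -0.6, -0.3]
width: 0.0382
```

send_rows([
  {"dp":[0,0,0],"rotation":[0,0,0]},
  {"dp":[0,0,0],"rotation":[0,0,0]},
  {"dp":[0,0,0],"rotation":[0,0,0]},
  {"dp":[0,0,0],"rotation":[0,0,0]},
], fingers=1, grip_force=80)

```text
clock: 15.57
position: [0.5626, -0.1294, 0.1285]
ee_rot: [0.0, -0.042, 0.999, 0.0]
contact_force: [0.5, 1.3, 5.8]
width: 0.0248
```

Run:
```python
from chk import *
st("medium")
```

```text
t 15.5667 pos [ 0.5626 -0.1294  0.1285] rail medium [0.008 0.   ] jawyaw-90-rack -0.04 tilt [0.001  0.0001] F [0.5 1.3 5.8] M [ 0.13  0.12 -0.05] w 0.0248 q6 -2.0
```

send_rows([
  {"dp":[0,0,0.1],"rotation":[0,0,0]},
  {"dp":[0,0,0.2],"rotation":[0,0,0]},
  {"dp":[0,0,0.3],"rotation":[0,0,0]},
  {"dp":[0,0,0.4],"rotation":[0,0,0]},
  {"dp":[0,0,0.5],"rotation":[0,0,0]},
  {"dp":[0,0,0.6],"rotation":[0,0,0]},
  {"dp":[0,0,0.6],"rotation":[0,0,0]},
])

```text
clock: 16.15
position: [0.5635, -0.13, 0.2017]
ee_rot: [0.002, -0.042, 0.999, -0.001]
contact_force: [1.6, -0.3, -1.0]
width: 0.0247
```

Run:
```python
from chk import *
st("small"); p=shot("side","s5"); cv2.imwrite("pics/s5c.png",cv2.resize(p["color"][130:350,220:460,::-1],None,fx=3,fy=2.7))
```

```text
t 16.15 pos [ 0.5635 -0.13    0.2017] rail small [ 0.0089 -0.0887] jawyaw-90-rack -0.03 tilt [ 0.0037 -0.0015] F [ 1.6 -0.3 -1. ] M [-0.04 -0.02  0.  ] w 0.0247 q6 -2.0
```

View pics/s5c.png

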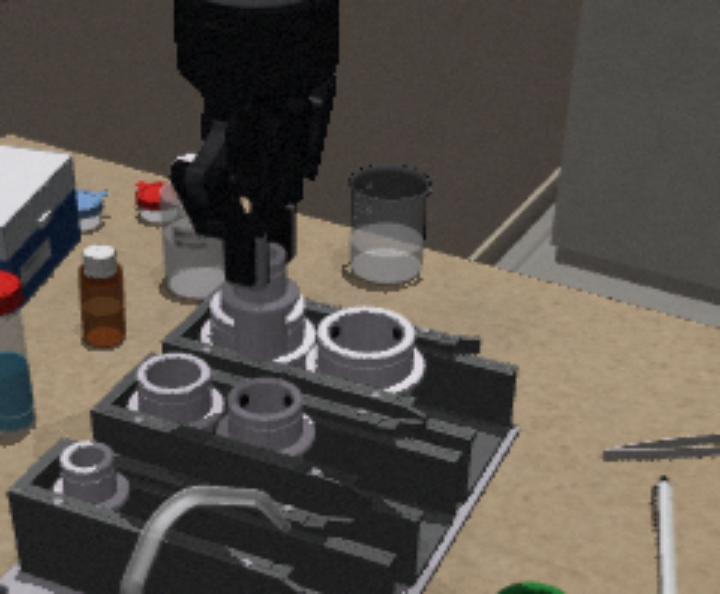

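Run:
```python
from chk import *
import pickle
for n in("top","side"):
    P=cloud(pickle.load(open(n+"0.pkl","rb"))).reshape(-1,3)
    K=P[(P[:,0]>.28)&(P[:,0]<.65)&(P[:,1]>-.15)&(P[:,1]<.15)&(P[:,2]>.1)]
    print(n,len(K),K.min(0).round(3),K.max(0).round(3))
    for y in np.arange(-.0,.15,.02):
        k=K[abs(K[:,1]-y)<.01]; print(round(y,2),len(k),(k.min(0).round(3),k.max(0).round(3)) if len(k) else "")
```

```text
top 2759 [0.398 0.085 0.1  ] [0.649 0.15  0.29 ]
-0.0 0 
0.02 0 
0.04 0 
0.06 0 
0.08 17 (array([0.417, 0.085, 0.238]), array([0.421, 0.09 , 0.248]))
0.1 128 (array([0.417, 0.09 , 0.1  ]), array([0.529, 0.11 , 0.274]))
0.12 1340 (array([0.4 , 0.11, 0.1 ]), array([0.567, 0.13 , 0.289]))
0.14 1274 (array([0.398, 0.13 , 0.1  ]), array([0.649, 0.15 , 0.29 ]))
side 2488 [0.397 0.087 0.1  ] [0.65  0.15  0.289]
-0.0 0 
0.02 0 
0.04 0 
0.06 0 
0.08 8 (array([0.417, 0.087, 0.238]), array([0.419, 0.089, 0.244]))
0.1 125 (array([0.417, 0.09 , 0.107]), array([0.53 , 0.11 , 0.274]))
0.12 475 (array([0.401, 0.11 , 0.1  ]), array([0.54 , 0.13 , 0.288]))
0.14 1880 (array([0.397, 0.13 , 0.1  ]), array([0.65 , 0.15 , 0.289]))
```

send_rows([
  {"dp":[-0.25,0.14,0],"rotation":[0,0,0]},
  {"dp":[-0.5,0.28,0],"rotation":[0,0,0]},
  {"dp":[-0.75,0.42,0],"rotation":[0,0,0]},
  {"dp":[-1,0.55,0],"rotation":[0,0,0]},
])

```text
clock: 16.53
position: [0.4401, -0.0625, 0.1982]
ee_rot: [-0.001, -0.042, 0.999, 0.001]
contact_force: [-0.5, 0.6, 0.2]
width: 0.0249
```

send_rows([
  {"dp":[-0.21,0.085,-0.25],"rotation":[0,0,0]},
  {"dp":[-0.21,0.085,-0.5],"rotation":[0,0,0]},
  {"dp":[-0.21,0.085,-0.6],"rotation":[0,0,0]},
  {"dp":[-0.21,0.085,-0.6],"rotation":[0,0,0]},
  {"dp":[-0.21,0.085,-0.6],"rotation":[0,0,0]},
])

```text
clock: 16.95
position: [0.4165, -0.0531, 0.127]
ee_rot: [-0.001, -0.042, 0.999, 0.0]
contact_force: [0.0, 0.0, 0.2]
width: 0.0247
```

```bash
cat > sm.py <<'E'
from chk import *
r="small"
s=st(r);pos=s["position"]
for n in("side","top","wrist"):
    P=cloud(shot(n,n[0]+"6")).reshape(-1,3)
    K=P[(np.hypot(P[:,0]-pos[0],P[:,1]-pos[1])<.022)&(abs(P[:,2]-pos[2]+.0315)<.006)]; print(n,len(K),np.percentile(K[:,2]-pos[2],[5,25,50,75,95]).round(4) if len(K) else 0)
    b=ringfit(P,pos[2]-.032,.003,.014,.0205,pos,.03); print("collar",b[1:],rail(r,b[0]).round(4),"minus tcp",rail(r,b[0])-rail(r,pos))
st(r)
E
python3 sm.py
```

```text
t 16.95 pos [ 0.4165 -0.0531  0.127 ] rail small [-0.1311  0.0004] jawyaw-90-rack -0.03 tilt [-0.0022  0.0007] F [0.  0.  0.2] M [ 0.02 -0.01 -0.01] w 0.0247 q6 -1.95
side 277 [-0.0345 -0.0323 -0.0314 -0.0305 -0.0272]
collar (241, np.float64(0.00010443444837221334), np.float64(0.09550093688610495)) [-1.302e-01 -1.000e-04] minus tcp [ 0.00087176 -0.00053428]
top 70 [-0.0338 -0.0321 -0.0308 -0.0295 -0.0282]
collar (60, np.float64(7.643495707741002e-06), np.float64(0.09614483335932578)) [-0.1307 -0.0005] minus tcp [ 0.00041131 -0.00098406]
wrist 2541 [-0.0349 -0.0322 -0.0315 -0.0308 -0.0268]
collar (2095, np.float64(0.00047662757489283893), np.float64(0.09536841826354436)) [-0.1309  0.0003] minus tcp [ 0.00020475 -0.0001524 ]
t 17.1 pos [ 0.4183 -0.0537  0.1286] rail small [-0.1293 -0.0003] jawyaw-90-rack -0.04 tilt [ 0.0019 -0.0005] F [ 0.2 -1.4 -0.3] M [-0.05 -0.01 -0.02] w 0.0249 q6 -1.95
```

send_rows([
  {"dp":[0,0.002,-0.13],"rotation":[0,0,0]},
  {"dp":[0,0.002,-0.25],"rotation":[0,0,0]},
  {"dp":[0,0.002,-0.25],"rotation":[0,0,0]},
  {"dp":[0,0.002,-0.25],"rotation":[0,0,0]},
])

```text
clock: 17.43
position: [0.4174, -0.0531, 0.0981]
ee_rot: [-0.0, -0.042, 0.999, 0.0]
contact_force: [0.1, 0.5, -0.2]
width: 0.0248
```

```bash
python3 sm.py
```

```text
t 17.4333 pos [ 0.4174 -0.0531  0.0981] rail small [-0.1301  0.0003] jawyaw-90-rack -0.04 tilt [-0.0002  0.0001] F [ 0.1  0.5 -0.2] M [-0.03  0.03  0.05] w 0.0248 q6 -1.95
side 265 [-0.0348 -0.0322 -0.0313 -0.0302 -0.0272]
collar (228, np.float64(0.00020398434366391104), np.float64(0.06668365873252524)) [-0.1295 -0.0003] minus tcp [ 0.00068244 -0.0006512 ]
top 64 [-0.0341 -0.0325 -0.0315 -0.0305 -0.029 ]
collar (60, np.float64(1.3478586252750093e-05), np.float64(0.06647442841204115)) [-0.1302 -0.0004] minus tcp [-8.02170307e-05 -7.25039563e-04]
wrist 2605 [-0.0353 -0.0329 -0.0322 -0.0314 -0.0268]
collar (2098, np.float64(0.00047964468874548034), np.float64(0.06580652950734348)) [-0.1306  0.0006] minus tcp [-0.00044656  0.00030911]
t 17.5833 pos [ 0.4181 -0.0533  0.0988] rail small [-1.294e-01  1.000e-04] jawyaw-90-rack -0.03 tilt [ 0.0021 -0.0005] F [-0.3  0.4 -0.3] M [ 0.02  0.04 -0.03] w 0.0249 q6 -1.95
```

send_rows([
  {"dp":[0.12,0.014,0.003],"rotation":[0,0,0]},
  {"dp":[0.24,0.024,0.003],"rotation":[0,0,0]},
  {"dp":[0.36,0.035,0.003],"rotation":[0,0,0]},
  {"dp":[0.48,0.045,0.003],"rotation":[0,0,0]},
  {"dp":[0.6,0.055,0.003],"rotation":[0,0,0]},
  {"dp":[0.72,0.066,0.003],"rotation":[0,0,0]},
  {"dp":[0.83,0.075,0.003],"rotation":[0,0,0]},
  {"dp":[0.83,0.075,0.003],"rotation":[0,0,0]},
])

```text
clock: 18.25
position: [0.5205, -0.0444, 0.0993]
ee_rot: [0.003, -0.043, 0.999, -0.001]
contact_force: [0.7, -0.3, -0.2]
width: 0.025
```

Run:
```python
from chk import *
st("small")
```

```text
t 18.25 pos [ 0.5205 -0.0444  0.0993] rail small [-0.0266  0.0003] jawyaw-90-rack -0.01 tilt [ 0.0054 -0.0009] F [ 0.7 -0.3 -0.2] M [-0.02 -0.02 -0.06] w 0.025 q6 -1.87
```

send_rows([
  {"dp":[0.12,0.01,0],"rotation":[0,0,0]},
  {"dp":[0.24,0.02,0],"rotation":[0,0,0]},
  {"dp":[0.34,0.029,0],"rotation":[0,0,0]},
  {"dp":[0.42,0.036,0],"rotation":[0,0,0]},
  {"dp":[0.48,0.041,0],"rotation":[0,0,0]},
  {"dp":[0.51,0.043,0],"rotation":[0,0,0]},
  {"dp":[0.51,0.043,0],"rotation":[0,0,0]},
])

```text
clock: 18.83
position: [0.5779, -0.0388, 0.0982]
ee_rot: [-0.0, -0.042, 0.999, 0.0]
contact_force: [0.4, -0.2, -0.5]
width: 0.025
```

Run:
```python
from chk import *
st("small"); stored("small","side",.07); st("small")
```

```text
t 18.8333 pos [ 0.5779 -0.0388  0.0982] rail small [0.0309 0.0009] jawyaw-90-rack -0.02 tilt [-0.0007  0.0001] F [ 0.4 -0.2 -0.5] M [-0.02  0.1   0.01] w 0.025 q6 -1.84
side small 50 [0.068  0.0023] 0.00495902285686391
t 18.8833 pos [ 0.5775 -0.0388  0.0981] rail small [0.0306 0.001 ] jawyaw-90-rack -0.03 tilt [-0.0008  0.0002] F [-0.2 -0.9 -0.6] M [-0.02 -0.02  0.02] w 0.0251 q6 -1.84
```

Push gently until the stop is felt.

send_rows([
  {"dp":[0.015,0.001,0],"rotation":[0,0,0]},
  {"dp":[0.025,0.002,0],"rotation":[0,0,0]},
  {"dp":[0.025,0.002,0],"rotation":[0,0,0]},
  {"dp":[0.025,0.002,0],"rotation":[0,0,0]},
])

```text
clock: 19.22
position: [0.5789, -0.0386, 0.098]
ee_rot: [-0.002, -0.042, 0.999, 0.0]
contact_force: [-5.6, -0.3, 3.1]
width: 0.0249
```

Run:
```python
from chk import *
st("small"); stored("small","side",.07); st("small")
```

```text
t 19.2167 pos [ 0.5789 -0.0386  0.098 ] rail small [0.032 0.001] jawyaw-90-rack -0.02 tilt [-0.004   0.0001] F [-5.6 -0.3  3.1] M [-0.15  0.95 -0.  ] w 0.0249 q6 -1.84
side small 51 [0.0662 0.003 ] 0.006416944824726562
t 19.2667 pos [ 0.5789 -0.0386  0.098 ] rail small [0.032 0.001] jawyaw-90-rack -0.02 tilt [-0.004   0.0001] F [-5.5 -0.6  3.4] M [-0.14  0.95 -0.03] w 0.0246 q6 -1.84
```

send_rows([
  {"dp":[-0.015,-0.001,0],"rotation":[0,0,0]},
  {"dp":[-0.015,-0.001,0],"rotation":[0,0,0]},
])

```text
clock: 19.43
position: [0.5786, -0.0387, 0.0981]
ee_rot: [-0.0, -0.042, 0.999, 0.0]
contact_force: [-4.3, 0.1, 0.5]
width: 0.0246
```

send_rows([
  {"dp":[0,0,0],"rotation":[0,0,0]},
  {"dp":[0,0,0],"rotation":[0,0,0]},
  {"dp":[0,0,0],"rotation":[0,0,0]},
  {"dp":[0,0,0.25],"rotation":[0,0,0]},
  {"dp":[0,0,0.5],"rotation":[0,0,0]},
  {"dp":[0,0,0.8],"rotation":[0,0,0]},
], fingers=0.05)

```text
clock: 19.93
position: [0.5788, -0.0385, 0.1939]
ee_rot: [-0.001, -0.042, 0.999, 0.0]
contact_force: [0.7, 0.2, -0.4]
width: 0.0405
```

send_rows([
  {"dp":[-0.3,0,0.2],"rotation":[0,0,0]},
  {"dp":[-0.6,0,0.2],"rotation":[0,0,0]},
  {"dp":[-1,0,0.2],"rotation":[0,0,0]},
])

```text
clock: 20.18
position: [0.4673, -0.0392, 0.2203]
ee_rot: [0.003, -0.043, 0.999, -0.001]
contact_force: [-1.1, -0.5, 1.3]
width: 0.0406
```

send_rows([
  {"dp":[-0.3,-0.1,0],"rotation":[0,0,0]},
  {"dp":[-0.6,-0.2,0],"rotation":[0,0,0]},
  {"dp":[-0.9,-0.4,0],"rotation":[0,0,0]},
  {"dp":[-0.9,-0.4,0],"rotation":[0,0,0]},
], fingers=1)

```text
clock: 20.52
position: [0.3519, -0.0883, 0.2181]
ee_rot: [-0.002, -0.041, 0.999, -0.001]
contact_force: [-0.6, 1.3, -0.7]
width: -0.0001
```

```bash
cat > allchk.py <<'E'
from chk import *
import sys
st("small")
SP={"large":(.029,-.016,.056),"medium":(.021,.008,.064),"small":(.014,.0305,.0715)}
t=shot("top",sys.argv[1]); cv2.imwrite(f"pics/{sys.argv[1]}c.png",cv2.resize(t["color"][170:320,190:440,::-1],None,fx=3,fy=3))
PT=cloud(t); print("rack now",fit(PT)[0].round(4))
for n,P in(("top",PT),("side",cloud(shot("side","s_"+sys.argv[1])))):
    P=P.reshape(-1,3)
    for r,(rad,x1,x2) in SP.items():
        for x in(x1,x2):
            b=ringfit(P,.0915,.0025,rad-.0055,rad,world(r,x),rad+.006)
            if b[1]<8: print(n,r,x,b[1]); continue
            print(n,r,x,b[1],rail(r,b[0]).round(4),"rimz",round(b[3],4),"err",round(b[2],5))
E
python3 allchk.py t7
```

```text
t 20.5167 pos [ 0.3519 -0.0883  0.2181] rail small [-0.1984 -0.0291] jawyaw-90-rack -0.22 tilt [-0.0033 -0.002 ] F [-0.6  1.3 -0.7] M [ 0.01  0.05 -0.  ] w -0.0001 q6 -2.09
rack now [ 0.5546 -0.13    0.0855]
top large -0.016 286 [-0.0162  0.0014] rimz 0.0918 err 6e-05
top large 0.056 280 [0.0563 0.0004] rimz 0.0918 err 0.0001
top medium 0.008 174 [ 0.0068 -0.0001] rimz 0.0916 err 4e-05
top medium 0.064 170 [ 0.0651 -0.0004] rimz 0.0918 err 4e-05
top small 0.0305 105 [0.0315 0.0003] rimz 0.0916 err 2e-05
top small 0.0715 102 [0.073 0.   ] rimz 0.0914 err 1e-05
side large -0.016 250 [-0.0163  0.0024] rimz 0.0918 err 0.00014
side large 0.056 240 [0.056  0.0016] rimz 0.0917 err 0.00014
side medium 0.008 194 [0.007  0.0013] rimz 0.0916 err 5e-05
side medium 0.064 171 [0.0649 0.0009] rimz 0.0916 err 5e-05
side small 0.0305 136 [0.0313 0.0015] rimz 0.0916 err 2e-05
side small 0.0715 126 [0.0722 0.0012] rimz 0.0917 err 3e-05
```

View pics/t7c.png

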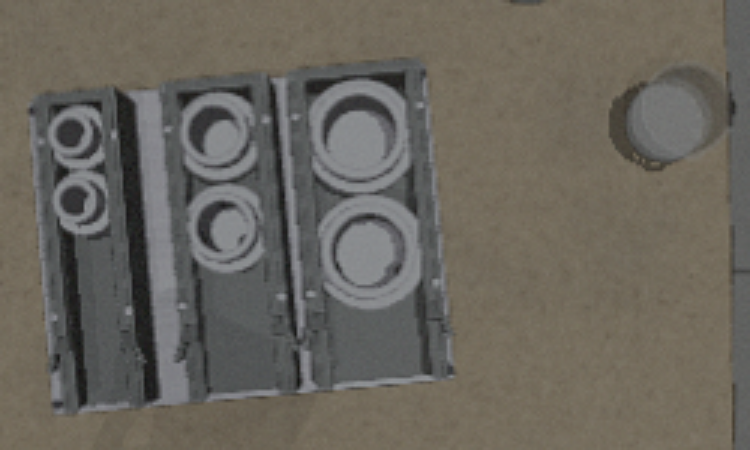

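send_rows([
  {"dp":[0.3,-0.13,0],"rotation":[0,0,0]},
  {"dp":[0.6,-0.26,0],"rotation":[0,0,0]},
  {"dp":[0.9,-0.38,0],"rotation":[0,0,0]},
  {"dp":[1,-0.38,0],"rotation":[0,0,0]},
  {"dp":[1,-0.38,0],"rotation":[0,0,0]},
  {"dp":[1,-0.38,0],"rotation":[0,0,0]},
])

```text
clock: 21.12
position: [0.4787, -0.1316, 0.2174]
ee_rot: [-0.001, -0.043, 0.999, 0.001]
contact_force: [-0.3, 0.5, -0.3]
width: -0.0003
```

Run:
```python
from chk import *
s=st("medium"); print(np.r_[world("medium",-.055),.0995]-s["position"])
```

```text
t 21.1167 pos [ 0.4787 -0.1316  0.2174] rail medium [-0.0758  0.005 ] jawyaw-90-rack 0.06 tilt [-0.0013  0.0011] F [-0.3  0.5 -0.3] M [-0.    0.04  0.04] w -0.0003 q6 -2.07
[ 0.02114578 -0.00316324 -0.11788432]
```

send_rows([
  {"dp":[0.17,-0.03,-0.3],"rotation":[0,0,0]},
  {"dp":[0.17,-0.03,-0.6],"rotation":[0,0,0]},
  {"dp":[0.17,-0.03,-0.9],"rotation":[0,0,0]},
  {"dp":[0.17,-0.03,-0.98],"rotation":[0,0,0]},
  {"dp":[0.17,-0.03,-0.98],"rotation":[0,0,0]},
  {"dp":[0.17,-0.03,-0.98],"rotation":[0,0,0]},
])

```text
clock: 21.62
position: [0.4978, -0.1356, 0.1014]
ee_rot: [0.0, -0.043, 0.999, 0.0]
contact_force: [0.8, 0.1, 1.1]
width: -0.0002
```

Run:
```python
from chk import *
s=st("medium"); P=cloud(shot("wrist","w8")).reshape(-1,3)
b=ringfit(P,.0915,.0025,.0155,.021,world("medium",.007),.027); print(b,rail("medium",b[0]))
```

```text
t 21.6167 pos [ 0.4978 -0.1356  0.1014] rail medium [-0.057  -0.0007] jawyaw-90-rack -0.0 tilt [0.0002 0.0001] F [0.8 0.1 1.1] M [-0.02 -0.03 -0.01] w -0.0002 q6 -2.06
(array([ 0.56013054, -0.12728991]), 180, np.float64(1.289798338017365e-05), np.float64(0.0904011516436988)) [0.0057471  0.00227442]
```

View pics/w8.png

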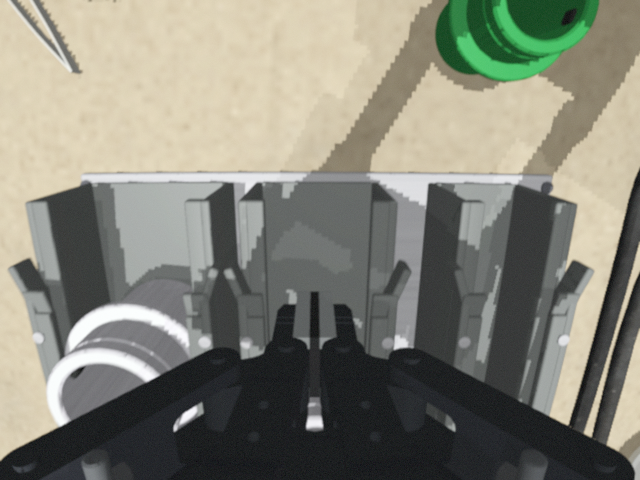

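send_rows([
  {"dp":[0.1,0.011,-0.012],"rotation":[0,0,0]},
  {"dp":[0.19,0.02,-0.012],"rotation":[0,0,0]},
  {"dp":[0.24,0.025,-0.012],"rotation":[0,0,0]},
  {"dp":[0.265,0.027,-0.012],"rotation":[0,0,0]},
  {"dp":[0.265,0.027,-0.012],"rotation":[0,0,0]},
  {"dp":[0.265,0.027,-0.012],"rotation":[0,0,0]},
])

```text
clock: 22.17
position: [0.53, -0.1326, 0.0992]
ee_rot: [0.0, -0.042, 0.999, 0.0]
contact_force: [0.1, -0.5, 1.0]
width: 0.0003
```

```bash
cat > m.py <<'E'
from chk import *
st("medium"); P=cloud(shot("side")).reshape(-1,3)
for x in(.008,.064):
    b=ringfit(P,.0915,.0025,.0155,.021,world("medium",x),.027); print(b[1:],rail("medium",b[0]))
E
python3 m.py
```

```text
t 22.1667 pos [ 0.53   -0.1326  0.0992] rail medium [-0.0247 -0.0004] jawyaw-90-rack -0.02 tilt [0.0003 0.0001] F [ 0.1 -0.5  1. ] M [-0.03  0.01  0.03] w 0.0003 q6 -2.03
(139, np.float64(8.728745709092897e-05), np.float64(0.09149505533970548)) [0.00842507 0.00133752]
(173, np.float64(4.072775521840449e-05), np.float64(0.0915623763937845)) [0.06465864 0.00088259]
```

send_rows([
  {"dp":[0.008,0.001,0],"rotation":[0,0,0]},
  {"dp":[0.008,0.001,0],"rotation":[0,0,0]},
  {"dp":[0.008,0.001,0],"rotation":[0,0,0]},
])

```text
clock: 22.47
position: [0.5305, -0.1326, 0.0991]
ee_rot: [-0.0, -0.042, 0.999, 0.0]
contact_force: [0.2, -0.7, 0.9]
width: -0.0001
```

send_rows([
  {"dp":[-0.1,-0.009,0],"rotation":[0,0,0]},
  {"dp":[-0.25,-0.021,0],"rotation":[0,0,0]},
  {"dp":[-0.25,-0.021,0.3],"rotation":[0,0,0]},
  {"dp":[-0.25,-0.021,0.6],"rotation":[0,0,0]},
  {"dp":[-0.25,-0.021,1],"rotation":[0,0,0]},
])

```text
clock: 22.88
position: [0.4978, -0.1345, 0.2124]
ee_rot: [-0.002, -0.042, 0.999, 0.001]
contact_force: [0.8, -0.1, -0.8]
width: -0.0002
```

send_rows([
  {"dp":[-0.3,0,0],"rotation":[0,0,0]},
  {"dp":[-0.6,0,0],"rotation":[0,0,0]},
  {"dp":[-0.9,0,0],"rotation":[0,0,0]},
  {"dp":[-1,0,0],"rotation":[0,0,0]},
  {"dp":[-1,0,0],"rotation":[0,0,0]},
  {"dp":[-1,0,0],"rotation":[0,0,0]},
])

```text
clock: 23.38
position: [0.3802, -0.1351, 0.2131]
ee_rot: [0.001, -0.042, 0.999, -0.0]
contact_force: [1.0, -0.3, -0.3]
width: 0.0001
```

```bash
python3 allchk.py t9
```

```text
t 23.3833 pos [ 0.3802 -0.1351  0.2131] rail small [-0.1742 -0.0782] jawyaw-90-rack -0.1 tilt [ 0.0016 -0.0005] F [ 1.  -0.3 -0.3] M [-0.01 -0.02 -0.02] w 0.0001 q6 -2.17
rack now [ 0.5546 -0.13    0.0849]
top large -0.016 281 [-0.0163  0.0015] rimz 0.0917 err 7e-05
top large 0.056 294 [0.0561 0.0006] rimz 0.0918 err 9e-05
top medium 0.008 159 [0.0085 0.0002] rimz 0.0914 err 4e-05
top medium 0.064 178 [ 0.0653 -0.0004] rimz 0.0917 err 4e-05
top small 0.0305 103 [0.0314 0.0004] rimz 0.0915 err 2e-05
top small 0.0715 105 [ 0.0731 -0.0006] rimz 0.0917 err 2e-05
side large -0.016 257 [-0.0165  0.0023] rimz 0.0917 err 0.00019
side large 0.056 236 [0.056  0.0015] rimz 0.0918 err 0.00015
side medium 0.008 182 [0.0086 0.0014] rimz 0.0916 err 4e-05
side medium 0.064 178 [0.0651 0.0009] rimz 0.0915 err 4e-05
side small 0.0305 142 [0.0311 0.0013] rimz 0.0916 err 4e-05
side small 0.0715 127 [0.0722 0.0004] rimz 0.0916 err 5e-05
```

View pics/s_t9.png

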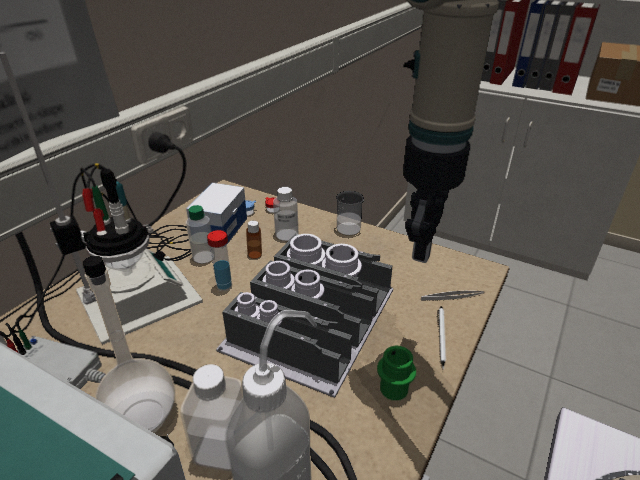

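```bash
python3 -c "
from rig import manip; print(manip.sign_off())"
```

```text
the job is handed in; nothing more can be done
None
```

I separated the nest and put all three sleeves in their own rails. Each stands touching the stored sleeve and against the back stop. The job is handed in at about 23 s, with no verdict reported.

**What I did:**
- I carried the nest by the medium neck, slid the large collar under its lips and pushed it home, then drew the medium and small out together.
- I did the same with the medium in its rail, drew the small out of it, and slid the small into its own rail.
- The medium showed a gap of about 2 mm to its neighbour in the check, so I closed it with the shut fingers.

**Last checks (top and side cameras, rail frame):**

| Rail | New sleeve x, top / side (target) | Stored sleeve x, top / side (target) |
|---|---|---|
| Large | -16.3 / -16.5 mm (-16) | 56.1 / 56.0 mm (56) |
| Medium | 8.5 / 8.6 mm (8) | 65.3 / 65.1 mm (64) |
| Small | 31.4 / 31.1 mm (30.5) | 73.1 / 72.2 mm (71.5) |

- **Height:** every rim sits at about 91.5–92 mm, against 92 mm expected, so all collars are on the ledges. I did not measure tilt separately.
- **Sideways:** all sleeves are within 2.5 mm of the rail centre.
- **Disagreements:** the side camera reads about 1 mm more sideways than the top one. The medium and small stored sleeves read 1 to 1.6 mm past the stop, which fits the 2 mm calibration error.
- **Bystanders:** the beaker, bottles and the green look-alike appear unmoved in the last side picture. I did not measure them. The gripper was clear of everything.

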